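# Pack the closed containers into the carrying tray

### The job

Pack the carrying tray for the safety cabinet: put the capped flask, the capped bottle, the lidded jar and the slide box each into the nest made for it (flask lying flat in the long pocket, bottle upright in the small round one, jar upright in the large round one, box upright in the square one), resting fully on the pocket floor. Set them down without dropping or tipping any of them, and let go of everything. Open containers must not travel: leave the flask without a cap and the jar without a lid where they are.

Things in the scene. Friction and masses are not known exactly. Their poses are not given: they have to be found in the camera images.
- flask: Capped cell-culture flask lying flat on the bench: frosted flat box-shaped body 62 long, 42 wide, 30 mm high with a paper label on top, then a short neck and a wide round blue screw cap (26 mm diameter) at one end; 90 mm long in all. 70 g. Origin: on the underside, midway along the whole 90 mm length; x runs along the length towards the cap, y across the 42 mm width, z up. The body spans x = -45 to +17 mm, so it can be gripped across y at the origin. To be packed.
- bottle: Closed small white round bottle, standing: body 44 mm diameter, straight from the bench to 52 mm up, then a shoulder and a blue screw cap 29 mm in diameter; 84 mm high in all. 100 g. Origin: centre of the underside; z up. To be packed.
- jar: Closed amber jar, standing: 62 mm diameter, straight to 45 mm up, with a black lid of 60 mm diameter on it; 58 mm high in all. 140 g. Origin: centre of the underside; z up. To be packed.
- slide_box: Closed square white slide box: 60 by 60 mm, 45 mm high, seam round the side, small grey latch on the -x side, paper label on top. 110 g. Origin: centre of the underside; z up. x and y square to the sides. To be packed.
- open_flask: Look-alike: the same flask but with no cap, only a bare neck (18 mm diameter, open end); 79 mm long in all, body as for the capped flask (x = -45 to +17 mm), neck end at x = +34 mm, 30 mm high. Origin and axes as for the capped flask. To be left alone.
- open_jar: Look-alike: the same amber jar with no lid, hollow and open at the top, 62 mm diameter, 55 mm high. 100 g. Origin: centre of the underside; z up. To be left alone.
- nest_long: Nest for the flask: long rectangular pocket, 108 (x) by 60 (y) mm; the flask lies along x, cap to either end. Blocks of one yaw fill a tray 2 by 2 in any order. Fixed black block with a pale pocket floor, 118 (x) by 104 (y) by 13 mm high. Origin: centre of its underside, 4 mm above the bench, z up; pocket centred on it, floor 3 mm and rim 13 mm above the origin.
- nest_square: Nest for the slide box: square pocket, 78 by 78 mm, sides along x and y. Fixed black block with a pale pocket floor, 118 (x) by 104 (y) by 13 mm high. Origin: centre of its underside, 4 mm above the bench, z up; pocket centred on it, floor 3 mm and rim 13 mm above the origin.
- nest_small: Nest for the bottle: small round pocket, 60 mm diameter. The steel tray under the blocks is fixed, 252 by 224 mm outside, its rim 18 mm above the bench. Fixed black block with a pale pocket floor, 118 (x) by 104 (y) by 13 mm high. Origin: centre of its underside, 4 mm above the bench, z up; pocket centred on it, floor 3 mm and rim 13 mm above the origin.
- nest_large: Nest for the jar: large round pocket, 80 mm diameter. Neighbouring nests lie 120 mm apart along x and 107 mm along y. Fixed black block with a pale pocket floor, 118 (x) by 104 (y) by 13 mm high. Origin: centre of its underside, 4 mm above the bench, z up; pocket centred on it, floor 3 mm and rim 13 mm above the origin.
There are look-alikes about, which are no part of the job. Leave any green or pink look-alike of the jar alone.

How it is judged:
At the end, for the whole second after the job is handed in: Flask, bottle, jar and box at rest on the pocket floor of their own nests (within 15 mm of its centre, 3.5 mm of floor height, tilt under 0.1 rad), flask along its pocket within 0.4 rad, either way round; open flask and open jar upright within 20 mm of their starts (horizontal distance between flask and nest_long below 0.015 m and z of flask in the frame of nest_long between 0 and 0.0065 m and angle between each of flask, slide_box, bottle, jar's own z axis and vertical below 0.1 rad and linear speed of each of flask, slide_box, bottle, jar below 0.02 m/s and horizontal distance between slide_box and nest_square below 0.015 m and z of slide_box in the frame of nest_square between 0 and 0.0065 m and horizontal distance between bottle and nest_small below 0.015 m and z of bottle in the frame of nest_small between 0 and 0.0065 m and horizontal distance between jar and nest_large below 0.015 m and z of jar in the frame of nest_large between 0 and 0.0065 m and angle between the x axis of flask and the x axis of nest_long, either way round below 0.4 rad and distance of each of open_flask, open_jar from where it was at the start of the episode below 0.02 m and angle between each of open_flask, open_jar's own z axis and vertical below 0.15 rad); the robot touches nothing.
It fails at once if the open flask is shifted more than 20 mm or tipped (distance of open_flask from where it was at the start of the episode above 0.02 m or angle between open_flask's own z axis and vertical above 0.3 rad).
It fails at once if the open jar is shifted more than 20 mm or tipped (distance of open_jar from where it was at the start of the episode above 0.02 m or angle between open_jar's own z axis and vertical above 0.3 rad).
It fails at once if the capped flask, bottle, lidded jar or slide box is tipped more than 40 degrees (angle between any of flask, slide_box, bottle, jar's own z axis and vertical above 0.7 rad).
It fails at once if one of them is dropped or thrown (faster than 0.8 m/s with no finger touching it) ((linear speed of flask above 0.8 m/s and contact force between the fingers and flask below 0.05 N) or (linear speed of slide_box above 0.8 m/s and contact force between the fingers and slide_box below 0.05 N) or (linear speed of bottle above 0.8 m/s and contact force between the fingers and bottle below 0.05 N) or (linear speed of jar above 0.8 m/s and contact force between the fingers and jar below 0.05 N)).
It also fails if it takes over 122 s, if anything falls off the work surface, if the arm or the gripper's body presses on something with over 40 N, if the wrist force passes 120 N, or if a joint passes its speed limit or range.

### The arm

A 6-joint arm with a two-finger parallel gripper is mounted at the origin on the work surface. World frame = base frame: x ahead of the robot, y to its left, z up, the work surface at z = 0. Lengths are in m, angles in rad, forces in N, time in s.
With the tool pointing down it reaches from about 0.35 to 0.975 m from the base axis. Payload 4.9 kg.
Tool frame: the origin (TCP) lies midway between the tips of the shut fingers; the grasp point (between the pads) lies 19 mm behind it; z points along the fingers, y is the direction in which the jaws open and shut (so a half turn about z gives the same grasp; the last joint's range is limited). The gripper opens to 85 mm and grips with 20 to 120 N. Pads are 22 mm wide; open, the fingers measure 114 mm over their backs; the gripper's body (76 mm by 85 mm) begins 54 mm behind the grasp point. The pads swing forward as they close: fully open they stand 13 mm farther back than shut.
Start: joints at [1.136, 0.053, 1.613, -0, 1.476, -0.119], TCP at [0.194, 0.594, 0.231] pointing down, gripper open.
Joint ranges: [-3.01, 3.01], [-1.01, 2.22], [0.06, 2.58], [-1.02, 4.17], [0.09, 2.62], [-3.14, 3.14]. Speed limits (rad/s): [2.57, 2.57, 3.14, 3.14, 3.14, 3.14].

### API

Orientations are given as a rotation vector (axis times angle).
In Python, from station import ctrl gives the robot as it stands.
- The arm moves only by the tool play_rows, never from a script. Its argument "motion" is a list that holds one entry, the list of rows, each a list of 7 numbers: the closure, from -1 (fully open) to 1 (shut), then the shift along the tool's x, y, z in cm, then the turn, a rotation vector about the tool's x, y, z in degrees. A call has 1 to 20 rows; each row is the pose to reach, as a shift and turn from the pose measured when the call began, along the tool's axes at that moment; what a row does not reach only later rows make up. A row lasts 1/8 s, in which the tool goes at most 62.5 mm and 10.7 degrees, less where a joint would pass 70% of its speed; a pose out of reach is approached as far as the arm can. A call with a gripper value outside its range is refused whole. The fingers move at their own pace and stop on an object; "newtons" is the grip in N (left out, the last holds). Time passes only in rows, so rows that repeat a pose let the fingers close. It gives the time, the measured TCP pose, the force and the opening at its end, in the units of the state.
- ctrl.get_obs(): the state, without advancing time (a new reading comes with each control period).
- ctrl.get_image(name): name is "scene" or "side" or "wrist"; returns a dict with "color" (400x640x3 uint8, red, green, blue), "mtx" (3x3 intrinsics, pixels), "T" (4x4, takes a point from camera to world coordinates). Camera axes: x right, y up, looking along -z (the intrinsics and any distortion apply to the point x, -y, -z); pixel columns grow to the right and rows downward; lengths in m; the calibration is good to about 2 mm. A picture is of the moment at which its call begins. There is no depth.
- ctrl.finish_job(): hands the job in, once; it reports no verdict.
The state is a dict: "t": time; "q": joint angles; "dq": joint speeds; "effort": joint torques, N m; "tool_pos": TCP position; "tool_rot": TCP orientation; "contact_force": force on the tool from outside, world axes, zero at the start; "wrist_torque": the same for the moment, N m; "opening": finger opening in m.
Only numpy, scipy, OpenCV 4.12 (cv2) and the standard library are available. Lean on these libraries where they do the work, as an engineer would, in place of code of your own. Each camera call takes 0.05 s, during which the arm holds its last target.

## Working session

There is one attempt and no reset: what is moved stays moved. The work goes in short steps, Python scripts to look and compute and a tool call to move; the robot and the scene stay as the last step left them, time stands still between calls to the robot, and variables do not carry over. Pictures are saved under pics/ and viewed, and the job is handed in when it is done.

Besides the shell and the picture viewer there is one more tool, called after "Call:" as name([rows], argument=value, ...), one row to a line, values as JSON. play_rows: Moves the arm, as the interface text tells. Its arguments: {"type":"object","properties":{"motion":{"type":"array"},"newtons":{"type":"number"}},"required":["motion"]}

```bash
mkdir -p pics; ls
python3 - <<'E'
from station import ctrl
import cv2
o=ctrl.get_obs()
for k in o: print(k,o[k])
for n in ["scene","side","wrist"]:
    i=ctrl.get_image(n)
    cv2.imwrite(f"pics/{n}0.png",i["color"][:,:,::-1]); print(n,i["mtx"].tolist(),i["T"].round(4).tolist(), [k for k in i])
E
```

```text
pics
t 0.0
q [ 1.13600241e+00  5.33384607e-02  1.61427888e+00 -6.57643840e-06
  1.47600486e+00 -1.19017910e-01]
dq [-0.00138758 -0.00111719  0.00087016 -0.00088217  0.00287222  0.00119237]
effort [-1.80513933e-03 -3.93651080e+01 -3.70186615e+01 -2.15442674e-04
  6.79506571e-03 -1.05506899e-05]
tool_pos [0.19384622 0.59352892 0.23008346]
tool_rot [-4.93874053e-01 -3.10197310e+00  3.06884790e-03]
contact_force [ 0.00726145  0.52886135 -0.49198406]
wrist_torque [ 0.05155017 -0.03555527 -0.01188753]
opening 0.0854293548028048
scene [[469.3299481637432, 0.0, 317.8604253370141], [0.0, 469.3299481637432, 192.56560903137967], [0.0, 0.0, 1.0]] [[0.7819, -0.4832, 0.3938, 1.094], [0.6233, 0.5978, -0.5041, -0.7231], [0.0081, 0.6397, 0.7686, 1.0804], [0.0, 0.0, 0.0, 1.0]] ['color', 'mtx', 'T']
side [[493.96262361203037, 0.0, 309.7927092125589], [0.0, 493.96262361203037, 200.36751955671292], [0.0, 0.0, 1.0]] [[0.7594, 0.3359, -0.5572, -0.3347], [-0.6505, 0.4058, -0.642, -1.0225], [0.0105, 0.85, 0.5267, 0.8663], [0.0, 0.0, 0.0, 1.0]] ['color', 'mtx', 'T']
wrist [[296.3923582212552, 0.0, 320.1740656217249], [0.0, 296.3923582212552, 202.50649685440987], [0.0, 0.0, 1.0]] [[0.3102, -0.9116, -0.2697, 0.1262], [0.9507, 0.2972, 0.0887, 0.6166], [-0.0007, -0.2839, 0.9589, 0.3715], [0.0, 0.0, 0.0, 1.0]] ['color', 'mtx', 'T']
```

View pics/scene0.png

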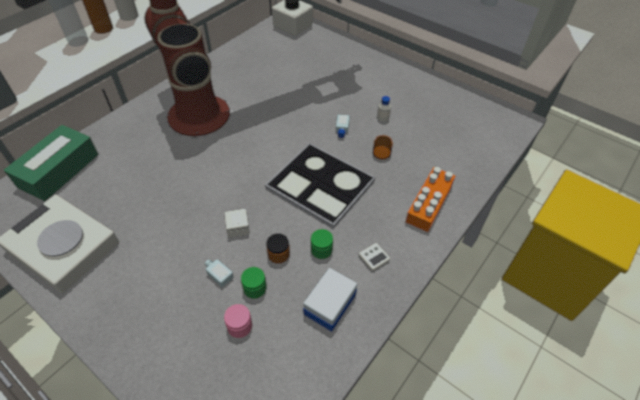

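View pics/side0.png

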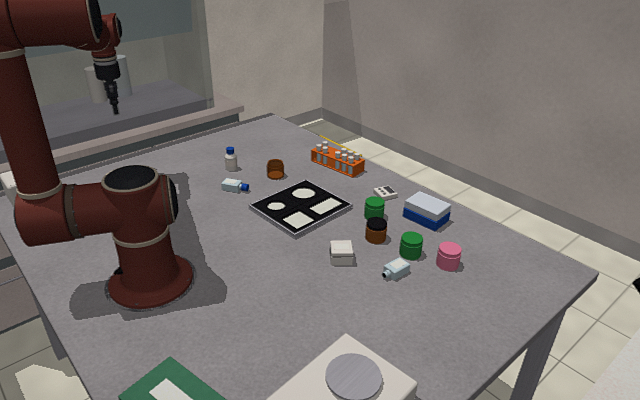

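View pics/wrist0.png

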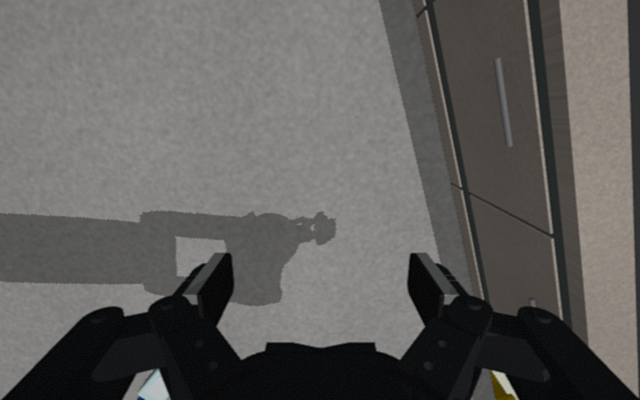

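Run:
```python
import cv2
a=cv2.imread("pics/scene0.png"); b=cv2.imread("pics/side0.png")
cv2.imwrite("pics/c1.png",cv2.resize(a[90:230,260:420],None,fx=5,fy=4.2857,interpolation=3)[:600,:800]) if 0 else cv2.imwrite("pics/c1.png",cv2.resize(a[90:225,260:420],None,fx=4.4,fy=4.4,interpolation=2))
cv2.imwrite("pics/c2.png",cv2.resize(a[195:345,195:345],None,fx=4,fy=4,interpolation=2))
cv2.imwrite("pics/c3.png",cv2.resize(b[140:240,210:360],None,fx=5,fy=5,interpolation=2))
cv2.imwrite("pics/c4.png",cv2.resize(b[180:290,320:480],None,fx=5,fy=5,interpolation=2))
```

```text
(no output)
```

View pics/c1.png

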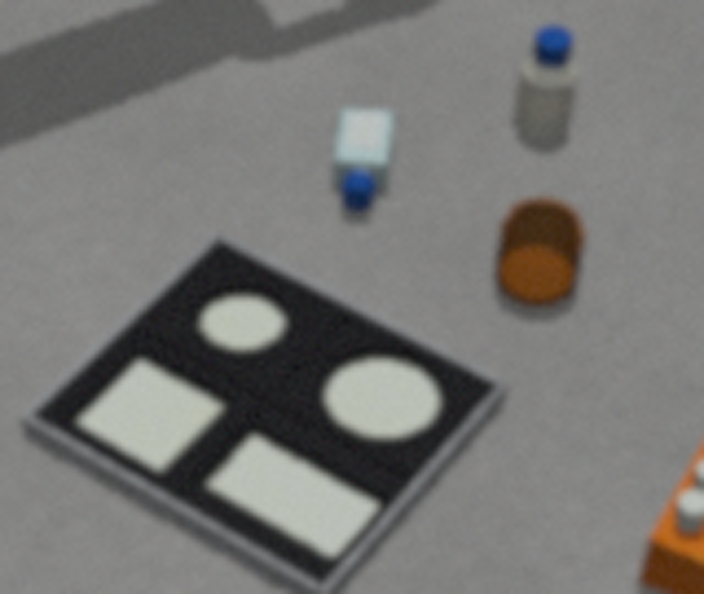

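View pics/c2.png

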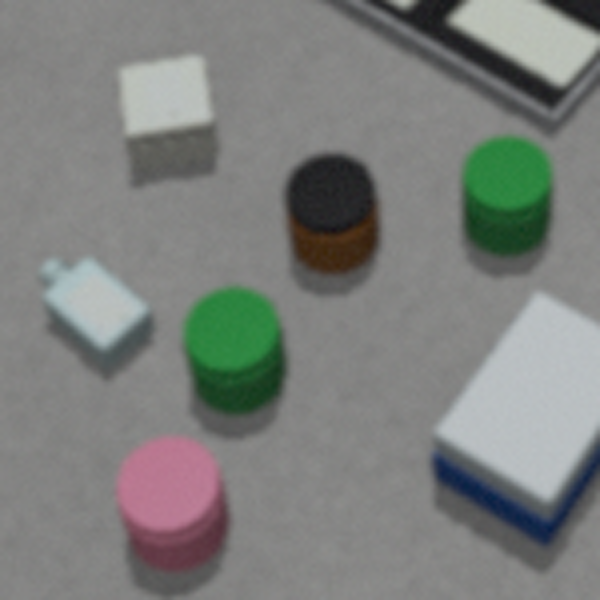

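View pics/c3.png

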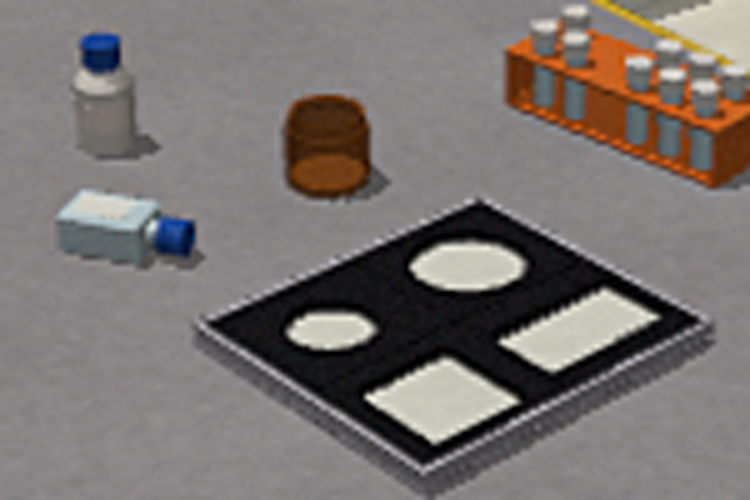

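View pics/c4.png

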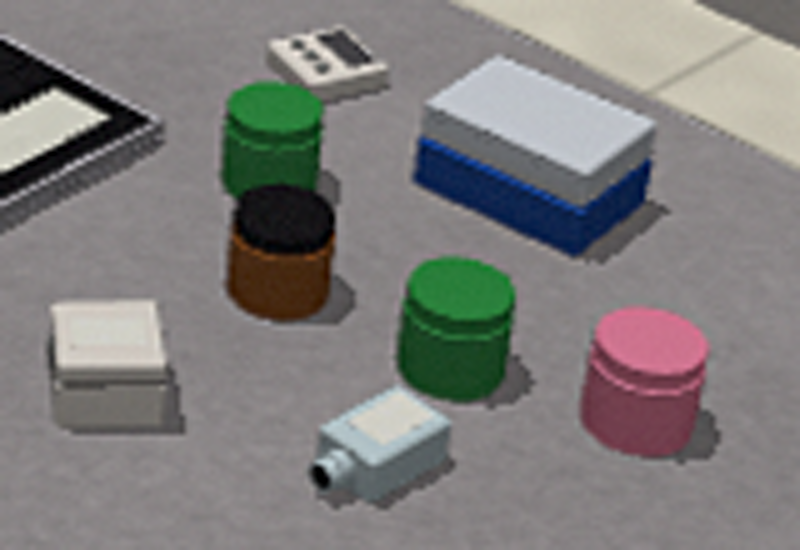

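```bash
cat > h.py <<'E'
import numpy as np
from scipy.optimize import least_squares
CAM={"scene":(np.array([[469.33,0,317.86],[0,469.33,192.566],[0,0,1]]),np.array([[0.7819,-0.4832,0.3938,1.094],[0.6233,0.5978,-0.5041,-0.7231],[0.0081,0.6397,0.7686,1.0804],[0,0,0,1]])),
"side":(np.array([[493.9626,0,309.7927],[0,493.9626,200.3675],[0,0,1]]),np.array([[0.7594,0.3359,-0.5572,-0.3347],[-0.6505,0.4058,-0.642,-1.0225],[0.0105,0.85,0.5267,0.8663],[0,0,0,1]]))}
def proj(K,T,P):
    P=np.atleast_2d(P); c=(P-T[:3,3])@T[:3,:3]; c=c*[1,-1,-1]
    p=c@K.T; return p[:,:2]/p[:,2:]
def crop(pts,ox,oy,s): return [(ox+(x+.5)/s-.5,oy+(y+.5)/s-.5) for x,y in pts]
def fit(obs,x0,yaw=True,cams=CAM):
    # obs: list of (cam, model pts Nx3, pix Nx2)
    def r(p):
        c,s=np.cos(p[2]),np.sin(p[2]); o=[]
        for cam,M,px in obs:
            M=np.array(M,float); W=np.c_[p[0]+c*M[:,0]-s*M[:,1],p[1]+s*M[:,0]+c*M[:,1],M[:,2]]
            o.append((proj(*cams[cam],W)-np.array(px)).ravel())
        o=np.concatenate(o)
        return o if yaw else np.r_[o,p[2]]
    best=min((least_squares(r,[x0[0],x0[1],y]) for y in ([0,1.57,3.14,-1.57] if yaw else [0])),key=lambda q:q.cost)
    n=len(best.fun); return best.x, np.sqrt(2*best.cost/n)
E
cat > m.py <<'E'
from h import *
A=lambda p:crop(p,260,90,4.4); B=lambda p:crop(p,195,195,4); C=lambda p:crop(p,210,140,5); D=lambda p:crop(p,320,180,5)
def rect(x0,x1,y0,y1,z): return [(x0,y1,z),(x1,y1,z),(x1,y0,z),(x0,y0,z)] # clockwise from above
def pr(n,r): print(n,r[0].round(4),"deg",round(np.degrees(r[0][2]),1),"rms",round(r[1],2))
T=rect(-.126,.126,-.112,.112,.018)
tr=fit([("scene",T,A([(219,240),(503,388),(325,592),(27,422)])),("side",T,C([(197,325),(480,200),(712,322),(425,470)]))],(.6,.1)); pr("tray",tr)
for nm,i in (("scene",[("scene",T,A([(219,240),(503,388),(325,592),(27,422)]))]),("side",[("side",T,C([(197,325),(480,200),(712,322),(425,470)]))])): pr(nm,fit(i,(.6,.1)))
p=tr[0];c,s=np.cos(p[2]),np.sin(p[2])
for n,a,b in (("small",-1,1),("large",1,1),("square",-1,-1),("long",1,-1)): print(n,(p[0]+c*.06*a-s*.0535*b).round(4),(p[1]+s*.06*a+c*.0535*b).round(4))
F=rect(-.045,.017,-.021,.021,.03)
# flask: cap end at bottom; going clockwise from top-left in image; (x0,y1)?
pr("flask",fit([("scene",F,A([(394,111),(387,165),(334,162),(341,108)])),("side",F,C([(87,190),(160,205),(135,230),(58,222)]))],(.4,.3)))
pr("openflask",fit([("scene",F,B([(106,350),(46,308),(91,260),(150,309)][:1]+[(46,308),(91,260),(150,309)])),],(.6,-.2)))
pr("openflaskside",fit([("side",F,D([(448,425),(370,462),(322,435),(398,388)]))],(.6,-.2)))
S=rect(-.03,.03,-.03,.03,.045)
pr("box",fit([("scene",S,B([(119,70),(205,57),(214,122),(126,138)]))],(.5,-.1)))
pr("boxside",fit([("side",S,D([(50,303),(157,300),(167,365),(55,368)]))],(.5,-.1)))
for n,z,a,b in (("bottle",.084,A([(553,40)]),C([(100,40)])),("jar",.058,B([(331,194)]),D([(285,218)])),("openjar",.055,A([(543,235)]),C([(327,120)])),
 ("green1",.058,B([(234,331)]),D([(459,288)])),("green2",.058,B([(507,176)]),D([(275,109)])),("pink",.058,B([(170,484)]),D([(651,340)]))):
    pr(n,fit([("scene",[(0,0,z)],a),("side",[(0,0,z)],b)],(.5,0),False))
E
python3 m.py
```

```text
tray [0.5268 0.0138 0.0468] deg 2.7 rms 0.98
scene [0.5277 0.0134 0.0474] deg 2.7 rms 1.18
side [0.5254 0.0133 0.0461] deg 2.6 rms 0.66
small 0.4643 0.0645
large 0.5842 0.0701
square 0.4693 -0.0424
long 0.5892 -0.0368
flask [0.4314 0.2489 5.2578] deg 301.2 rms 0.57
openflask [ 0.5084 -0.3965 -3.1353] deg -179.6 rms 1.14
openflaskside [ 0.5016 -0.3976 -3.1927] deg -182.9 rms 1.01
box [ 0.4473 -0.2574  0.8827] deg 50.6 rms 0.26
boxside [ 0.4445 -0.2581  5.6015] deg 320.9 rms 0.2
bottle [0.5043 0.3893 0.    ] deg 0.0 rms 0.18
jar [ 0.593  -0.2527  0.    ] deg 0.0 rms 0.61
openjar [0.5973 0.237  0.    ] deg 0.0 rms 0.85
green1 [ 0.6143 -0.3647  0.    ] deg 0.0 rms 0.33
green2 [ 0.6741 -0.1692  0.    ] deg 0.0 rms 0.29
pink [ 0.6558 -0.4618  0.    ] deg 0.0 rms 0.21
```

```bash
cat > plan.py <<'E'
import sys,numpy as np
from station import ctrl
from scipy.spatial.transform import Rotation as R
def plan(*W):
    o=ctrl.get_obs(); p=np.array(o["tool_pos"]); R0=R.from_rotvec(o["tool_rot"]); y=R0.as_matrix()[:,1]
    h0=np.degrees(np.arctan2(y[1],y[0]))
    print("t",round(o["t"],2),"pos",p.round(4),"head",round(h0,1),"q",np.round(o["q"],2),"open",round(o["opening"],4),"F",np.round(o["contact_force"],1))
    for x,yy,z,h in W:
        h=h0 if h is None else h
        a=np.radians(h); Y=np.array([np.cos(a),np.sin(a),0]); Z=np.array([0,0,-1.]); X=np.cross(Y,Z)
        rel=(R0.inv()*R.from_matrix(np.c_[X,Y,Z])).as_rotvec(degrees=True)
        print((x,yy,z,round(h,1)),"->",(R0.inv().apply(np.array([x,yy,z])-p)*100).round(2),rel.round(1))
if __name__=="__main__": plan(*eval("["+sys.argv[1]+"]"))
E
python3 plan.py "(.4314,.2489,.2,31)"
```

```text
t 0.15 pos [0.1939 0.5937 0.2304] head 71.9 q [ 1.14  0.05  1.61 -0.    1.48 -0.12] open 0.0855 F [ 0.3 -0.   1. ]
(0.4314, 0.2489, 0.2, 31) -> [-33.28 -25.39   3.07] [-0.1  0.  40.9]
```

Call:
play_rows([
  [[-1,-1,-0.8,0.1,0,0,1.5],[-1,-3,-2.3,0.3,0,0,4],[-1,-6.5,-5,0.6,0,0,8],[-1,-10,-7.6,0.9,0,0,12.5],[-1,-13.5,-10.3,1.2,0,0,17],[-1,-17,-13,1.6,0,0,21],[-1,-20.5,-15.6,1.9,0,0,25],[-1,-24,-18.3,2.2,0,0,29.5],[-1,-27.5,-21,2.5,0,0,34],[-1,-30.5,-23.2,2.8,0,0,37.5],[-1,-32.3,-24.6,3,0,0,40],[-1,-33.3,-25.4,3.1,0,0,41],[-1,-33.3,-25.4,3.1,0,0,41],[-1,-33.3,-25.4,3.1,0,0,41]],
], newtons=30)

```text
t: 1.9
tool_pos: [0.4312, 0.249, 0.1997]
tool_rot: [-1.549, -2.733, 0.002]
contact_force: [0.3, -0.6, -0.8]
opening: 0.0854
```

```bash
python3 - <<'E'
from station import ctrl
import cv2,h,numpy as np
i=ctrl.get_image("wrist"); im=i["color"][:,:,::-1].copy()
# overlay predicted flask outline
p=(.4314,.2489,5.2578);c,s=np.cos(p[2]),np.sin(p[2])
P=np.array([(p[0]+c*x-s*y,p[1]+s*x+c*y,.03) for x,y in((-.045,-.021),(.017,-.021),(.017,.021),(-.045,.021))])
px=h.proj(i["mtx"],i["T"],P);print(px.round(1))
cv2.imwrite("pics/w1.png",im)
np.savez("w1.npz",K=i["mtx"],T=i["T"])
E
python3 plan.py "(.4314,.2489,.2,31)"
```

```text
[[298.8 142.5]
 [300.2 200.2]
 [338.7 200. ]
 [339.5 142.3]]
t 1.95 pos [0.4311 0.2492 0.1998] head 31.0 q [ 0.38 -0.24  1.94 -0.    1.44 -0.17] open 0.0852 F [0.  0.7 0.1]
(0.4314, 0.2489, 0.2, 31) -> [-0.04  0.01 -0.02] [-0.1  0.  -0. ]
```

View pics/w1.png

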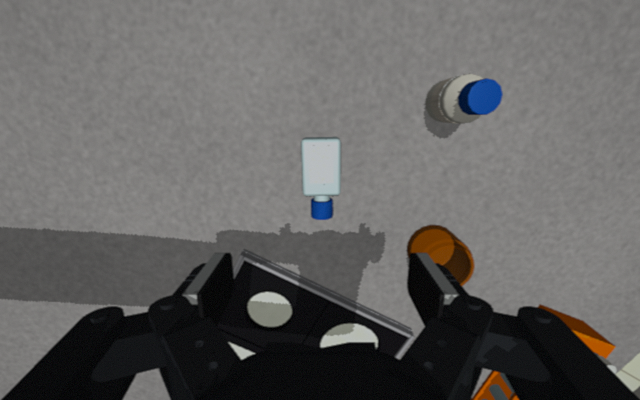

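```bash
python3 - <<'E'
import h,numpy as np
d=np.load("w1.npz"); cams={"w":(d["K"],d["T"])}
M=[(-.045,-.021,.03),(.017,-.021,.03),(.017,.021,.03),(-.045,.021,.03)]
print(h.fit([("w",M,[(302,138),(302,196),(340,196),(340,138)])],(.43,.25),cams=cams))
print(h.fit([("w",[(0,0,.055)],[(441,244)])],(.6,.24),False,cams=cams))
print(h.fit([("w",[(0,0,.084)],[(484,96)])],(.6,.24),False,cams=cams))
E
python3 plan.py "(.430,.251,.06,31),(.430,.251,.009,31)"
```

```text
(array([ 0.43056603,  0.25367745, -1.02988521]), np.float64(0.7340633761013793))
(array([0.57060256, 0.26510307, 0.        ]), np.float64(1.6409281590473078e-14))
(array([0.50216706, 0.39288733, 0.        ]), np.float64(3.669226909823367e-14))
t 1.95 pos [0.4311 0.2492 0.1998] head 31.0 q [ 0.38 -0.24  1.94 -0.    1.44 -0.17] open 0.0852 F [0.  0.7 0.1]
(0.43, 0.251, 0.06, 31) -> [2.200e-01 1.000e-02 1.398e+01] [-0.1  0.  -0. ]
(0.43, 0.251, 0.009, 31) -> [ 0.23  0.02 19.08] [-0.1  0.  -0. ]
```

Call:
play_rows([
  [[-1,0.1,0,1,0,0,0],[-1,0.2,0,3.5,0,0,0],[-1,0.2,0,7,0,0,0],[-1,0.2,0,10.5,0,0,0],[-1,0.2,0,13.5,0,0,0],[-1,0.2,0,16,0,0,0],[-1,0.2,0,18,0,0,0],[-1,0.2,0,19,0,0,0],[-1,0.2,0,19.1,0,0,0],[1,0.2,0,19.1,0,0,0],[1,0.2,0,19.1,0,0,0],[1,0.2,0,19.1,0,0,0],[1,0.2,0,19.1,0,0,0],[1,0.2,0,19.1,0,0,0],[1,0.2,0,19.1,0,0,0],[1,0.2,0,19.1,0,0,0],[1,0.2,0,19.1,0,0,0]],
], newtons=30)

```text
t: 4.08
tool_pos: [0.4309, 0.2511, 0.0098]
tool_rot: [1.547, 2.733, 0.0]
contact_force: [0.5, -0.7, 6.3]
opening: 0.0416
```

```bash
python3 plan.py "(.430,.251,.2,31),(.5892,-.0368,.12,92.7)"
python3 - <<'E'
from station import ctrl
import cv2
for n in ["wrist","side"]:
    i=ctrl.get_image(n); cv2.imwrite(f"pics/{n}2.png",i["color"][:,:,::-1])
a=cv2.imread("pics/wrist2.png"); b=cv2.imread("pics/side2.png")[130:230,180:330]
cv2.imwrite("pics/s2.png",cv2.resize(b,None,fx=5,fy=5,interpolation=2))
E
```

```text
t 4.08 pos [0.4309 0.2511 0.0098] head 31.0 q [ 0.38  0.01  2.06 -0.    1.07 -0.16] open 0.0416 F [ 0.5 -0.7  6.3]
(0.43, 0.251, 0.2, 31) -> [  0.02  -0.07 -19.02] [ 0.   0.1 -0. ]
(0.5892, -0.0368, 0.12, 92.7) -> [-32.84  -1.23 -10.98] [  0.    0.1 -61.7]
```

View pics/wrist2.png

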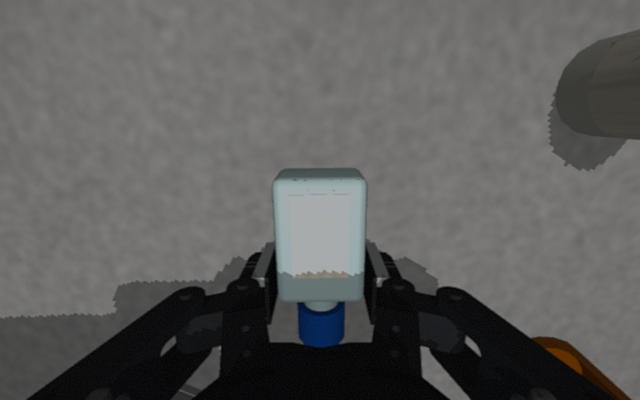

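View pics/s2.png

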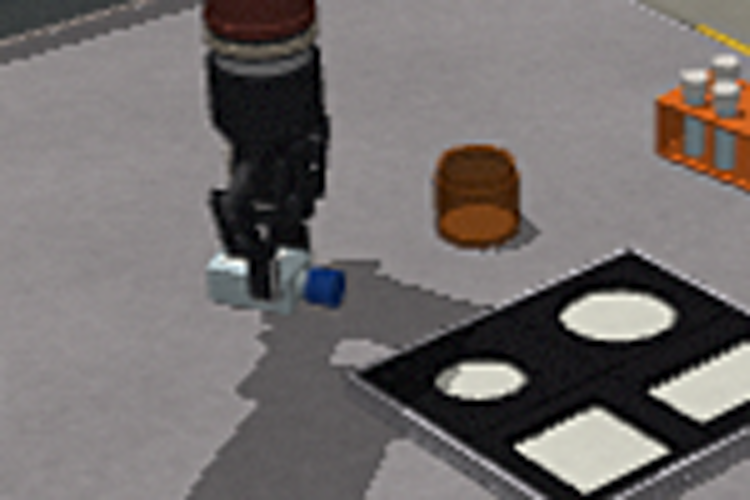

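Call:
play_rows([
  [[1,0,0,-0.5,0,0,0],[1,0,0,-2,0,0,0],[1,0,0,-5,0,0,0],[1,0,0,-8,0,0,0],[1,-1.5,0,-10,0,0,-3],[1,-4,-0.1,-11,0,0,-8],[1,-7,-0.2,-11,0,0,-14],[1,-10.5,-0.4,-11,0,0,-20],[1,-14,-0.5,-11,0,0,-26.5],[1,-17.5,-0.6,-11,0,0,-33],[1,-21,-0.8,-11,0,0,-40],[1,-24.5,-0.9,-11,0,0,-46],[1,-28,-1,-11,0,0,-52],[1,-30.5,-1.1,-11,0,0,-57],[1,-32,-1.2,-11,0,0,-60],[1,-32.8,-1.2,-11,0,0,-61.7],[1,-32.8,-1.2,-11,0,0,-61.7],[1,-32.8,-1.2,-11,0,0,-61.7]],
], newtons=30)

```text
t: 6.42
tool_pos: [0.589, -0.036, 0.1204]
tool_rot: [-0.073, 3.14, -0.001]
contact_force: [-0.0, -0.2, -1.3]
opening: 0.0413
```

```bash
python3 plan.py "(.5892,-.0368,.016,92.7)"
python3 - <<'E'
from station import ctrl
import cv2,numpy as np
ims=[]
for n,(x,y) in {"wrist":(0,0),"side":(230,110),"scene":(240,100)}.items():
    i=ctrl.get_image(n); im=np.ascontiguousarray(i["color"][:,:,::-1]); 
    if n!="wrist": im=cv2.resize(im[y:y+120,x:x+160],None,fx=5,fy=5,interpolation=2)
    cv2.imwrite(f"pics/{n}3.png",im)
    print(n,i["mtx"].tolist(),i["T"].tolist()) if n=="wrist" else 0
E
```

```text
t 6.42 pos [ 0.589  -0.036   0.1204] head 92.6 q [-0.19  0.06  1.79 -0.    1.28 -1.8 ] open 0.0413 F [-0.  -0.2 -1.3]
(0.5892, -0.0368, 0.016, 92.7) -> [-0.   -0.08 10.44] [-0.   0.1 -0.1]
wrist [[296.3923582212552, 0.0, 320.1740656217249], [0.0, 296.3923582212552, 202.50649685440987], [0.0, 0.0, 1.0]] [[-0.04656970452063173, -0.9573652773655587, -0.2851017157360266, 0.5175247893621525], [0.9989147193895943, -0.04440298073209735, -0.014062670049146325, -0.039025447664537236], [0.000803746021586592, -0.28544719476090513, 0.9583941010854882, 0.2616299041623261], [0.0, 0.0, 0.0, 1.0]]
```

View pics/wrist3.png

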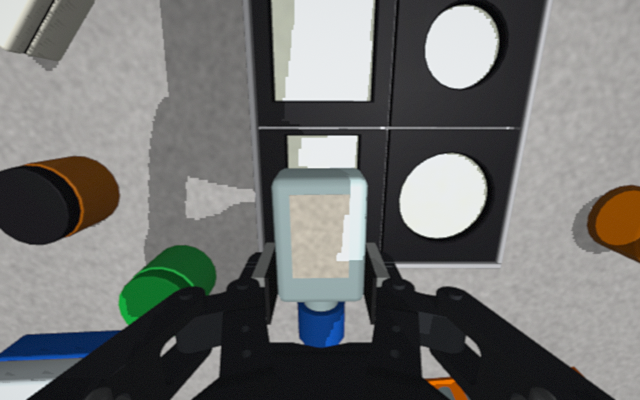

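View pics/side3.png

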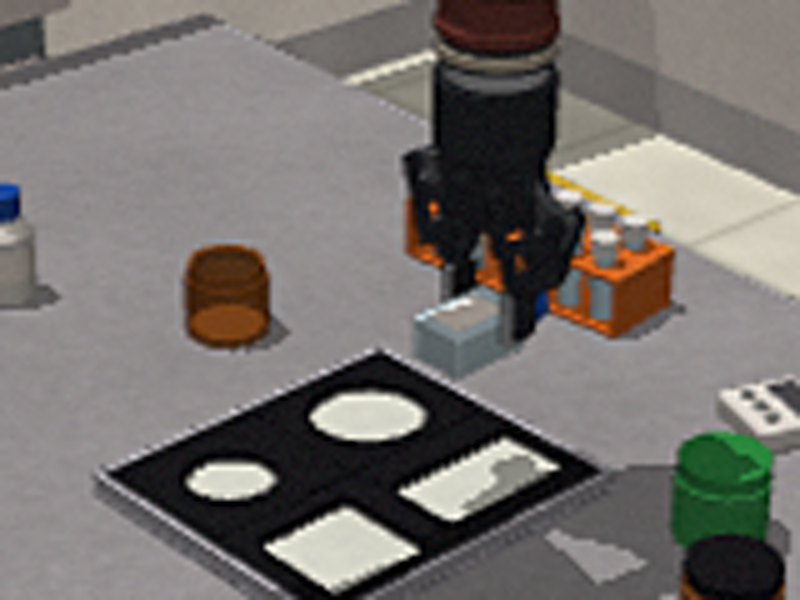

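View pics/scene3.png

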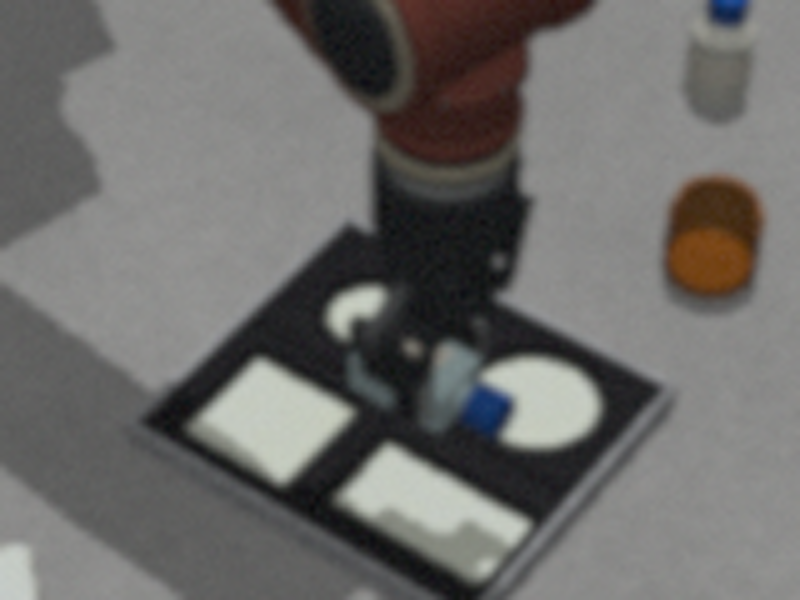

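```bash
cat >> h.py <<'E'
def unproj(K,T,px,z):
    d=np.linalg.inv(K)@np.array([px[0],px[1],1.]); d=T[:3,:3]@(d*[1,-1,-1]); o=T[:3,3]
    return o+d*(z-o[2])/d[2]
E
python3 - <<'E'
from h import *
T=np.array([[-0.04656970452063173, -0.9573652773655587, -0.2851017157360266, 0.5175247893621525], [0.9989147193895943, -0.04440298073209735, -0.014062670049146325, -0.039025447664537236], [0.000803746021586592, -0.28544719476090513, 0.9583941010854882, 0.2616299041623261], [0.0, 0.0, 0.0, 1.0]])
K=np.array([[296.3923582212552, 0.0, 320.1740656217249], [0.0, 296.3923582212552, 202.50649685440987], [0.0, 0.0, 1.0]])
for p in ((320,182),(320,300)): print(unproj(K,T,p,.1406).round(4))
print("lower back edge",unproj(K,T,(320,168),.1106).round(4))
# pockets: floor z=.007, rim z=.017
for p in ((358,135),(288,137),(277,101),(370,101),(443,195),(259,128),(518,128),(246,262),(499,265)): print(p,unproj(K,T,p,.018 if p[0] in(259,518,246,499) else .007).round(4))
E
```

```text
[ 0.5446 -0.0377  0.1406]
[ 0.6015 -0.0351  0.1406]
lower back edge [ 0.544  -0.0378  0.1106]
(358, 135) [ 0.5327 -0.0063  0.007 ]
(288, 137) [ 0.5371 -0.065   0.007 ]
(277, 101) [ 0.5088 -0.0744  0.007 ]
(370, 101) [0.5053 0.0012 0.007 ]
(443, 195) [0.5812 0.0736 0.007 ]
(259, 128) [ 0.5303 -0.0871  0.018 ]
(518, 128) [0.5207 0.1194 0.018 ]
(246, 262) [ 0.6497 -0.1004  0.018 ]
(499, 265) [0.6421 0.1309 0.018 ]
```

Call:
play_rows([
  [[1,0,0.1,1,0,0,0],[1,0,0.1,3,0,0,0],[1,0,0.1,5.5,0,0,0],[1,0,0.1,7.5,0,0,0],[1,0,0.1,9,0,0,0],[1,0,0.1,9.7,0,0,0],[1,0,0.1,10.1,0,0,0],[1,0,0.1,10.4,0,0,0],[1,0,0.1,10.4,0,0,0],[1,0,0.1,10.4,0,0,0]],
])

```text
t: 7.82
tool_pos: [0.5897, -0.035, 0.0169]
tool_rot: [-0.073, 3.138, -0.001]
contact_force: [0.8, 0.2, 0.5]
opening: 0.0414
```

```bash
python3 plan.py "(.5892,-.0368,.016,92.7)"
python3 - <<'E'
from station import ctrl
import cv2,numpy as np
i=ctrl.get_image("side"); im=np.ascontiguousarray(i["color"][:,:,::-1])
cv2.imwrite("pics/s4.png",cv2.resize(im[130:250,240:400],None,fx=5,fy=5,interpolation=2))
E
```

```text
t 7.83 pos [ 0.5897 -0.035   0.0169] head 92.7 q [-0.19  0.2   1.84 -0.    1.1  -1.8 ] open 0.0414 F [0.8 0.2 0.5]
(0.5892, -0.0368, 0.016, 92.7) -> [ 0.05 -0.17  0.09] [-0.   0.1 -0. ]
```

View pics/s4.png

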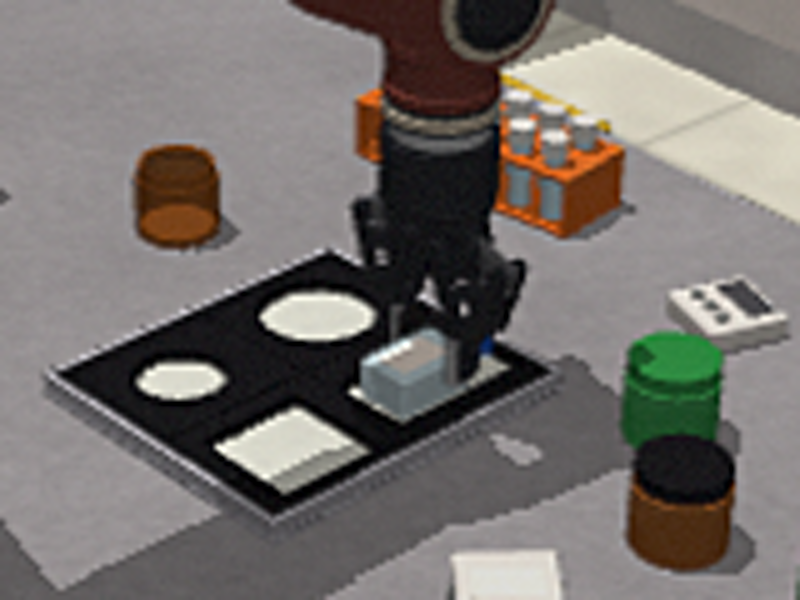

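Call:
play_rows([
  [[1,0,0,0.1,0,0,0],[1,0,0,0.15,0,0,0],[-0.2,0,0,0.15,0,0,0],[-0.4,0,0,0.15,0,0,0],[-0.4,0,0,0.15,0,0,0],[-0.4,0,0,0.1,0,0,0],[-0.4,0,0,-1,0,0,0],[-0.4,0,0,-3,0,0,0],[-0.5,0,0,-6,0,0,0],[-1,0,0,-9.5,0,0,0],[-1,0,0,-13,0,0,0],[-1,0,0,-16,0,0,0],[-1,0,0,-17,0,0,0],[-1,0,0,-17,0,0,0]],
])

```text
t: 9.62
tool_pos: [0.5897, -0.035, 0.1881]
tool_rot: [-0.073, 3.136, -0.002]
contact_force: [0.2, 0.6, -0.8]
opening: 0.0854
```

```bash
python3 plan.py "(.5038,.3905,.2,37)"
python3 - <<'E'
from station import ctrl
import cv2,numpy as np
i=ctrl.get_image("side"); im=np.ascontiguousarray(i["color"][:,:,::-1])
cv2.imwrite("pics/s5.png",cv2.resize(im[130:250,240:400],None,fx=5,fy=5,interpolation=2))
i=ctrl.get_image("wrist"); im=np.ascontiguousarray(i["color"][:,:,::-1])
cv2.imwrite("pics/w5.png",im)
E
```

```text
t 9.62 pos [ 0.5897 -0.035   0.1881] head 92.7 q [-0.19 -0.    1.74 -0.    1.4  -1.8 ] open 0.0854 F [ 0.2  0.6 -0.8]
(0.5038, 0.3905, 0.2, 37) -> [ 6.58 42.9  -1.28] [ 0.1  0.3 55.7]
```

View pics/s5.png

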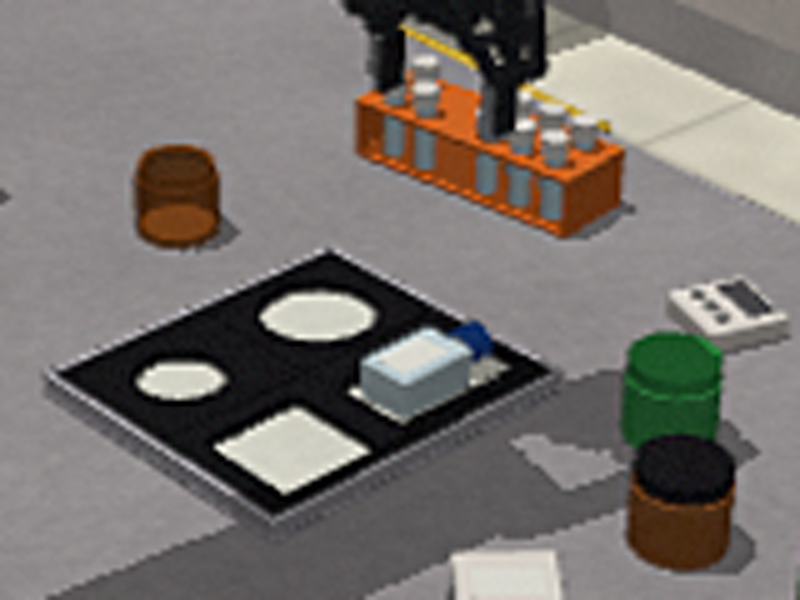

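View pics/w5.png

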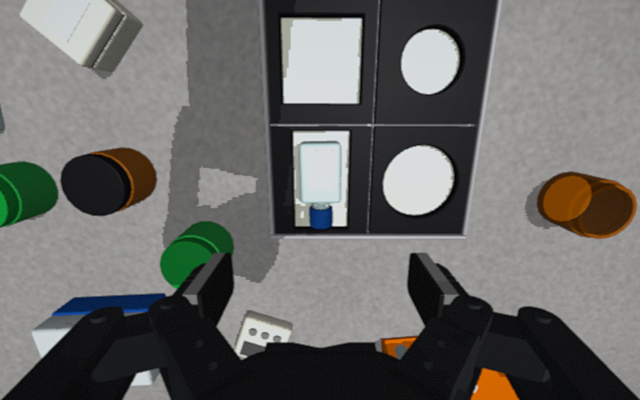

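Call:
play_rows([
  [[-1,0.2,1,-0.1,0,0,1.5],[-1,0.5,3,-0.2,0,0,4],[-1,1,6.5,-0.3,0,0,8.5],[-1,1.6,10.5,-0.4,0,0,13.5],[-1,2.2,14.5,-0.5,0,0,19],[-1,2.8,18.5,-0.6,0,0,24],[-1,3.4,22.5,-0.7,0,0,29],[-1,4,26.5,-0.8,0,0,34.5],[-1,4.6,30.5,-0.9,0,0,40],[-1,5.3,34.5,-1,0,0,45],[-1,5.8,38.5,-1.1,0,0,50],[-1,6.3,41,-1.2,0,0,53.5],[-1,6.5,42.5,-1.3,0,0,55],[-1,6.6,42.9,-1.3,0,0,55.7],[-1,6.6,42.9,-1.3,0,0,55.7],[-1,6.6,42.9,-1.3,0,0,55.7]],
])

```text
t: 11.72
tool_pos: [0.5026, 0.3899, 0.1979]
tool_rot: [1.403, 2.811, -0.002]
contact_force: [1.0, -0.9, -1.3]
opening: 0.0851
```

```bash
python3 plan.py "(.5035,.3905,.02,37)"
python3 - <<'E'
from station import ctrl
from h import *
import cv2,numpy as np
i=ctrl.get_image("wrist"); im=np.ascontiguousarray(i["color"][:,:,::-1])
cv2.imwrite("pics/w6.png",im); np.savez("w6.npz",K=i["mtx"],T=i["T"])
print(proj(i["mtx"],i["T"],[(.5043,.3893,.084),(.5043,.3893,0),(.5022,.3929,.084)]))
E
```

```text
t 11.72 pos [0.5026 0.3899 0.1979] head 36.9 q [ 0.54  0.1   1.62 -0.    1.42 -0.1 ] open 0.0851 F [ 1.  -0.9 -1.3]
(0.5035, 0.3905, 0.02, 37) -> [ 0.    0.13 17.79] [-0.   0.  -0.1]
[[320.14932893 200.39818803]
 [320.16049801 180.45134944]
 [320.69528523 195.93937545]]
```

View pics/w6.png

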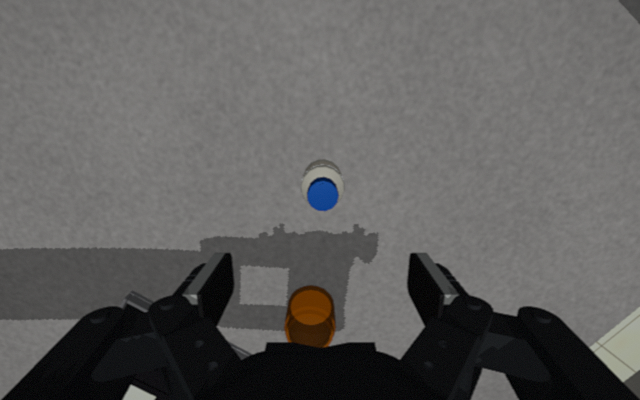

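Call:
play_rows([
  [[-1,0.1,0.1,1,0,0,0],[-1,0.1,0.15,3.5,0,0,0],[-1,0.1,0.15,7,0,0,0],[-1,0.1,0.15,10,0,0,0],[-1,0.1,0.15,13,0,0,0],[-1,0.1,0.15,15.5,0,0,0],[-1,0.1,0.15,17,0,0,0],[-1,0.1,0.15,17.8,0,0,0],[-1,0.1,0.15,17.8,0,0,0],[0,0.1,0.15,17.8,0,0,0],[1,0.1,0.15,17.8,0,0,0],[1,0.1,0.15,17.8,0,0,0],[1,0.1,0.15,17.8,0,0,0],[1,0.1,0.15,17.8,0,0,0],[1,0.1,0.15,17.8,0,0,0],[1,0.1,0.15,17.8,0,0,0]],
], newtons=30)

```text
t: 13.78
tool_pos: [0.5039, 0.3919, 0.0212]
tool_rot: [1.403, 2.81, 0.001]
contact_force: [-0.7, -0.8, 5.7]
opening: 0.0432
```

```bash
python3 plan.py "(.503,.391,.15,37),(.4635,.0658,.15,7)"
python3 - <<'E'
from station import ctrl
import cv2,numpy as np
i=ctrl.get_image("side"); im=np.ascontiguousarray(i["color"][:,:,::-1])
cv2.imwrite("pics/s7.png",cv2.resize(im[100:200,170:330],None,fx=5,fy=5,interpolation=2))
E
```

```text
t 13.78 pos [0.5039 0.3919 0.0212] head 36.9 q [ 0.54  0.29  1.72 -0.    1.13 -0.1 ] open 0.0432 F [-0.7 -0.8  5.7]
(0.503, 0.391, 0.15, 37) -> [ -0.03  -0.11 -12.88] [ 0.1  0.  -0.1]
(0.4635, 0.0658, 0.15, 7) -> [-23.65 -22.81 -12.88] [ 0.1  0.  29.9]
```

View pics/s7.png

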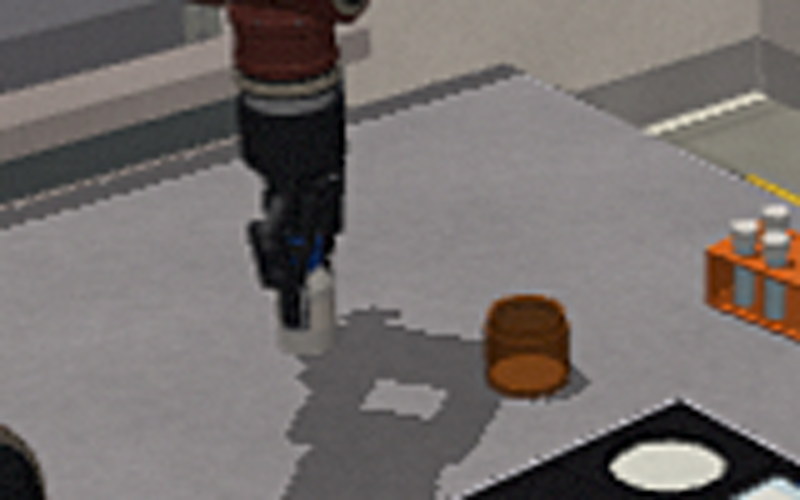

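Call:
play_rows([
  [[1,0,0,-0.5,0,0,0],[1,0,0,-2,0,0,0],[1,0,0,-5,0,0,0],[1,0,0,-8,0,0,0],[1,-1,-1,-10.5,0,0,1],[1,-2.7,-2.6,-12.3,0,0,3.5],[1,-5,-4.8,-12.9,0,0,6.5],[1,-7.4,-7.1,-12.9,0,0,9.5],[1,-9.8,-9.5,-12.9,0,0,12.5],[1,-12.3,-11.9,-12.9,0,0,15.5],[1,-14.8,-14.3,-12.9,0,0,19],[1,-17.3,-16.7,-12.9,0,0,22],[1,-19.8,-19.1,-12.9,0,0,25],[1,-21.8,-21,-12.9,0,0,28],[1,-23,-22.2,-12.9,0,0,29.5],[1,-23.6,-22.8,-12.9,0,0,30],[1,-23.6,-22.8,-12.9,0,0,30],[1,-23.6,-22.8,-12.9,0,0,30]],
])

```text
t: 16.08
tool_pos: [0.4634, 0.0668, 0.1502]
tool_rot: [2.081, 2.352, 0.002]
contact_force: [-0.5, -0.4, -1.9]
opening: 0.0428
```

```bash
python3 plan.py "(.4635,.0658,.0275,7)"
python3 - <<'E'
from station import ctrl
from h import *
import cv2,numpy as np
i=ctrl.get_image("wrist"); im=np.ascontiguousarray(i["color"][:,:,::-1])
cv2.imwrite("pics/w8.png",im); np.savez("w8.npz",K=i["mtx"],T=i["T"])
print(proj(i["mtx"],i["T"],[(.4643,.0645,.007)]),i["T"][:3,3])
i=ctrl.get_image("side"); im=np.ascontiguousarray(i["color"][:,:,::-1])
cv2.imwrite("pics/s8.png",cv2.resize(im[120:240,220:380],None,fx=5,fy=5,interpolation=2))
E
```

```text
t 16.07 pos [0.4634 0.0668 0.1502] head 7.0 q [-0.02 -0.27  2.05  0.    1.36 -0.14] open 0.0428 F [-0.5 -0.4 -1.9]
(0.4635, 0.0658, 0.0275, 7) -> [-0.11 -0.02 12.27] [ 0.1 -0.  -0. ]
[[319.5528091  193.76635988]] [0.45534087 0.1388876  0.29152449]
```

View pics/w8.png

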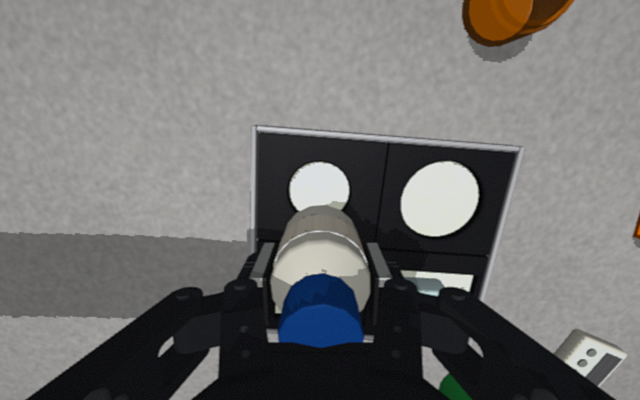

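View pics/s8.png

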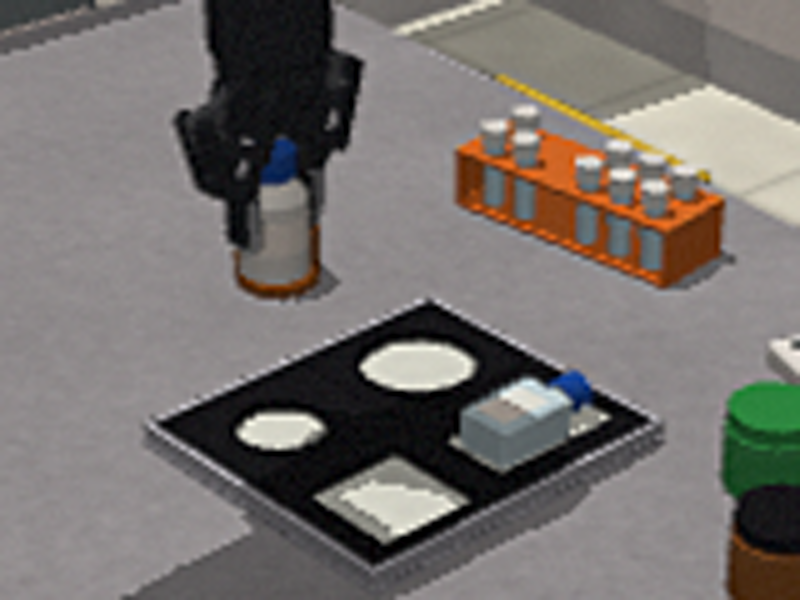

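Call:
play_rows([
  [[1,0,0,1,0,0,0],[1,0,0,3.5,0,0,0],[1,0,0,6.5,0,0,0],[1,0,0,9,0,0,0],[1,0,0,10.7,0,0,0],[1,0,0,11.5,0,0,0],[1,0,0,11.9,0,0,0],[1,0,0,12.2,0,0,0],[1,0,0,12.3,0,0,0],[1,0,0,12.3,0,0,0]],
])

```text
t: 17.42
tool_pos: [0.4642, 0.0669, 0.0282]
tool_rot: [2.081, 2.352, 0.003]
contact_force: [-1.9, 0.2, 4.9]
opening: 0.0429
```

```bash
python3 plan.py
python3 - <<'E'
from station import ctrl
import cv2,numpy as np
i=ctrl.get_image("side"); im=np.ascontiguousarray(i["color"][:,:,::-1])
cv2.imwrite("pics/s9.png",cv2.resize(im[120:240,220:380],None,fx=5,fy=5,interpolation=2))
E
```

```text
Traceback (most recent call last):
  File "plan.py", line 13, in <module>
    if __name__=="__main__": plan(*eval("["+sys.argv[1]+"]"))
                                            ~~~~~~~~^^^
IndexError: list index out of range
```

View pics/s9.png

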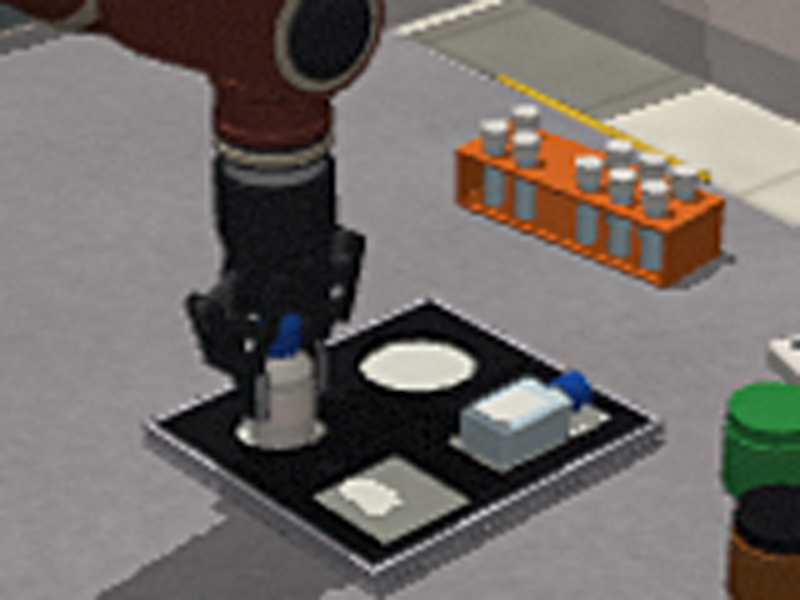

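Call:
play_rows([
  [[1,0,0,0,0,0,0],[0,0,0,0,0,0,0],[-0.4,0,0,0,0,0,0],[-0.5,0,0,0,0,0,0],[-0.5,0,0,-0.3,0,0,0],[-0.5,0,0,-1.5,0,0,0],[-0.5,0,0,-4,0,0,0],[-0.6,0,0,-7.5,0,0,0],[-1,0,0,-11,0,0,0],[-1,0,0,-14.5,0,0,0],[-1,0,0,-16.5,0,0,0],[-1,0,0,-17.2,0,0,0],[-1,0,0,-17.2,0,0,0]],
])

```text
t: 19.1
tool_pos: [0.4638, 0.0669, 0.2005]
tool_rot: [2.08, 2.351, 0.004]
contact_force: [0.2, 0.7, -0.4]
opening: 0.0853
```

```bash
python3 plan.py "(.5925,-.2515,.2,-16.5)"
python3 - <<'E'
from station import ctrl
import cv2,numpy as np
i=ctrl.get_image("side"); im=np.ascontiguousarray(i["color"][:,:,::-1])
cv2.imwrite("pics/s10.png",cv2.resize(im[120:240,220:380],None,fx=5,fy=5,interpolation=2))
E
```

```text
t 19.1 pos [0.4638 0.0669 0.2005] head 7.0 q [-0.02 -0.32  2.    0.    1.46 -0.14] open 0.0853 F [ 0.2  0.7 -0.4]
(0.5925, -0.2515, 0.2, -16.5) -> [-33.17   8.89   0.08] [ 0.2 -0.  23.5]
```

View pics/s10.png

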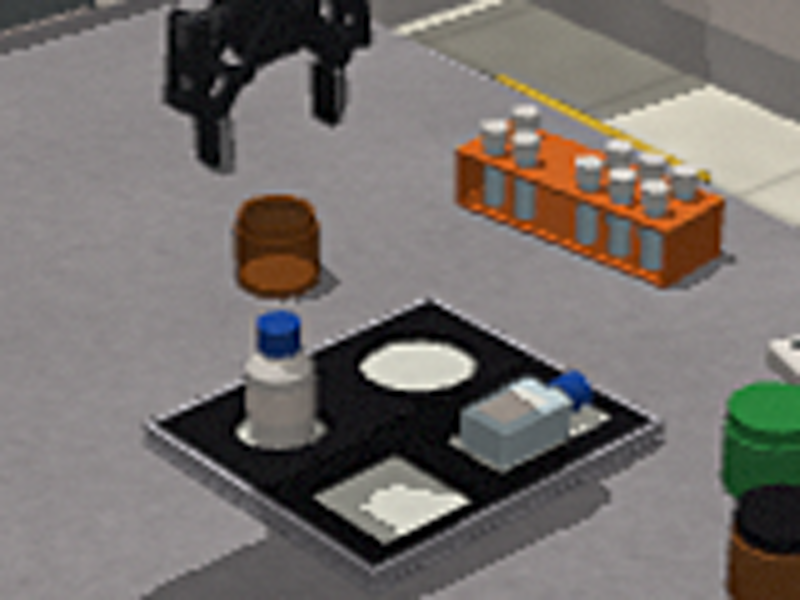

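Bottle stands centred in its round pocket. Next, the amber jar with the black lid (scene pixel 278,247): the only lidded amber one. The other jars are green or pink, and the amber one at (382,147) is open.

Call:
play_rows([
  [[-1,-1,0.3,0,0,0,0.5],[-1,-3,0.8,0,0,0,2],[-1,-6.5,1.7,0,0,0,4.5],[-1,-10,2.7,0,0,0,7],[-1,-13.5,3.6,0,0,0,9.5],[-1,-17,4.6,0,0,0,12],[-1,-20.5,5.5,0,0,0,14.5],[-1,-24,6.4,0,0,0,17],[-1,-27.5,7.4,0,0,0,19.5],[-1,-30.5,8.2,0,0,0,21.5],[-1,-32.4,8.7,0.1,0,0,23],[-1,-33.2,8.9,0.1,0,0,23.5],[-1,-33.2,8.9,0.1,0,0,23.5],[-1,-33.2,8.9,0.1,0,0,23.5]],
])

```text
t: 20.9
tool_pos: [0.592, -0.2509, 0.1987]
tool_rot: [2.516, 1.881, 0.002]
contact_force: [0.0, -0.3, -0.6]
opening: 0.0855
```

```bash
python3 plan.py "(.5925,-.2515,.008,-16.5)"
python3 - <<'E'
from station import ctrl
from h import *
import cv2,numpy as np
i=ctrl.get_image("wrist"); im=np.ascontiguousarray(i["color"][:,:,::-1])
cv2.imwrite("pics/w11.png",im); np.savez("w11.npz",K=i["mtx"],T=i["T"])
print(proj(i["mtx"],i["T"],[(.593,-.2527,.058),(.593,-.2527,0)]))
E
```

```text
t 20.9 pos [ 0.592  -0.2509  0.1987] head -16.4 q [-0.52  0.12  1.6   0.    1.42 -0.23] open 0.0855 F [ 0.  -0.3 -0.6]
(0.5925, -0.2515, 0.008, -16.5) -> [-0.06  0.04 19.07] [ 0.1 -0.1  0.1]
[[320.66477899 193.8654766 ]
 [320.55073511 181.26855526]]
```

View pics/w11.png

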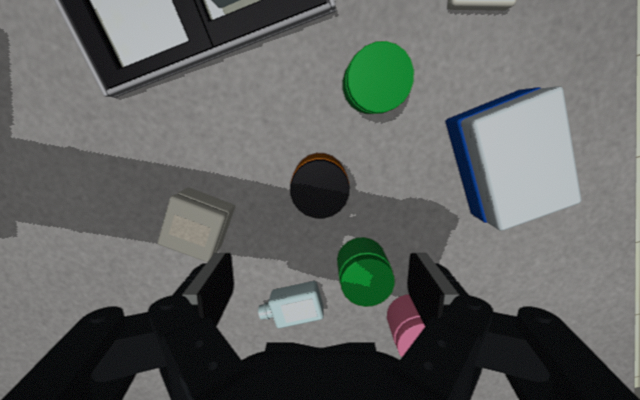

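Call:
play_rows([
  [[-1,0.1,0,1,0,0,0],[-1,0.1,0,3.5,0,0,0],[-1,0.1,0,7,0,0,0],[-1,0.1,0,10.5,0,0,0],[-1,0.1,0,13.5,0,0,0],[-1,0.1,0,16,0,0,0],[-1,0.1,0,18,0,0,0],[-1,0.1,0,19,0,0,0],[-1,0.1,0,19.1,0,0,0],[0,0.1,0,19.1,0,0,0],[1,0.1,0,19.1,0,0,0],[1,0.1,0,19.1,0,0,0],[1,0.1,0,19.1,0,0,0],[1,0.1,0,19.1,0,0,0],[1,0.1,0,19.1,0,0,0]],
], newtons=35)

```text
t: 22.82
tool_pos: [0.5938, -0.2505, 0.0095]
tool_rot: [2.514, 1.879, 0.004]
contact_force: [-0.8, 0.1, 6.3]
opening: 0.0614
```

```bash
python3 plan.py "(.5925,-.2515,.15,-16.5),(.583,.0718,.15,10)"
python3 - <<'E'
from station import ctrl
import cv2,numpy as np
i=ctrl.get_image("side"); im=np.ascontiguousarray(i["color"][:,:,::-1])
cv2.imwrite("pics/s12.png",cv2.resize(im[170:290,320:480],None,fx=5,fy=5,interpolation=2))
E
```

```text
t 22.82 pos [ 0.5938 -0.2505  0.0095] head -16.4 q [-0.52  0.32  1.71  0.    1.11 -0.23] open 0.0614 F [-0.8  0.1  6.3]
(0.5925, -0.2515, 0.15, -16.5) -> [ -0.13  -0.04 -14.05] [ 0.2 -0.   0.1]
(0.583, 0.0718, 0.15, 10) -> [ 30.61 -10.1  -14.08] [  0.2   0.  -26.4]
```

View pics/s12.png

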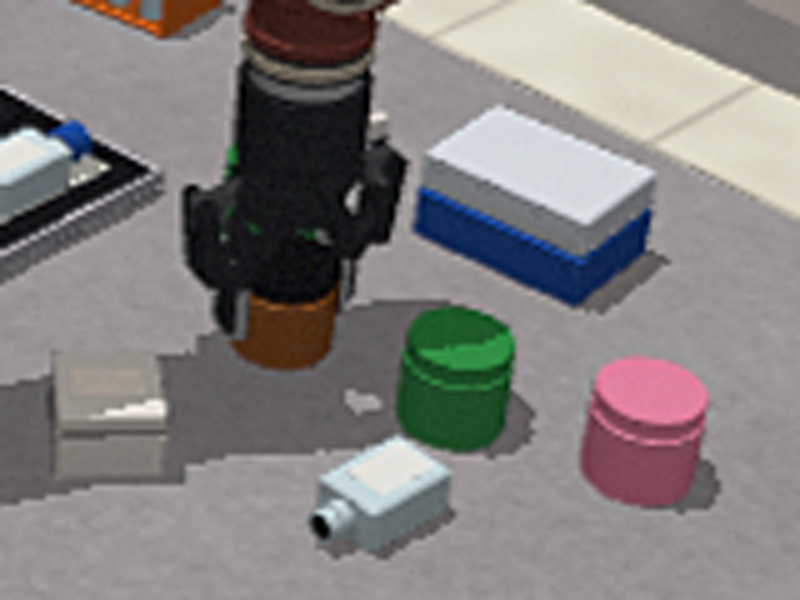

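Call:
play_rows([
  [[1,0,0,-0.5,0,0,0],[1,0,0,-2,0,0,0],[1,0,0,-5,0,0,0],[1,0,0,-8.5,0,0,0],[1,0.8,-0.3,-11.5,0,0,-1],[1,2.5,-0.8,-13.5,0,0,-2.5],[1,5,-1.7,-14.1,0,0,-4.5],[1,8.2,-2.7,-14.1,0,0,-7],[1,11.5,-3.8,-14.1,0,0,-10],[1,15,-5,-14.1,0,0,-13],[1,18.5,-6.1,-14.1,0,0,-16],[1,22,-7.3,-14.1,0,0,-19],[1,25.3,-8.4,-14.1,0,0,-22],[1,28,-9.3,-14.1,0,0,-24.5],[1,29.8,-9.9,-14.1,0,0,-26],[1,30.6,-10.1,-14.1,0,0,-26.4],[1,30.6,-10.1,-14.1,0,0,-26.4],[1,30.6,-10.1,-14.1,0,0,-26.4]],
])

```text
t: 25.12
tool_pos: [0.583, 0.071, 0.1501]
tool_rot: [2.019, 2.402, 0.002]
contact_force: [-0.6, 0.1, -1.9]
opening: 0.0612
```

```bash
python3 plan.py "(.583,.0718,.0163,10)"
python3 - <<'E'
from station import ctrl
from h import *
import cv2,numpy as np
i=ctrl.get_image("wrist"); im=np.ascontiguousarray(i["color"][:,:,::-1])
cv2.imwrite("pics/w13.png",im); np.savez("w13.npz",K=i["mtx"],T=i["T"])
print(proj(i["mtx"],i["T"],[(.5842,.0701,.007)]))
i=ctrl.get_image("side"); im=np.ascontiguousarray(i["color"][:,:,::-1])
cv2.imwrite("pics/s13.png",cv2.resize(im[120:240,220:380],None,fx=5,fy=5,interpolation=2))
E
```

```text
t 25.12 pos [0.583  0.071  0.1501] head 9.9 q [-0.    0.02  1.78 -0.    1.33 -0.18] open 0.0612 F [-0.6  0.1 -1.9]
(0.583, 0.0718, 0.0163, 10) -> [ 0.1  -0.03 13.38] [ 0.2  0.1 -0.1]
[[319.63835528 192.11970816]]
```

View pics/w13.png

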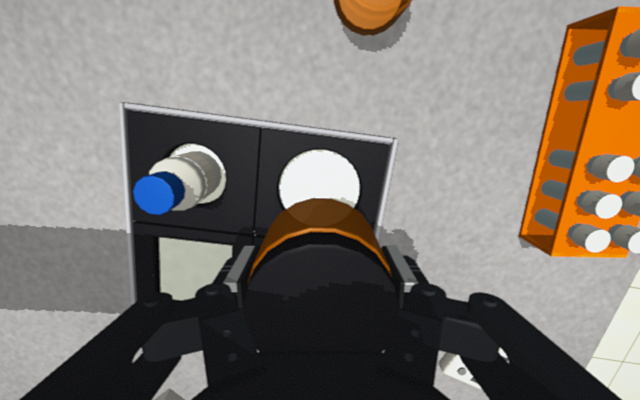

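View pics/s13.png

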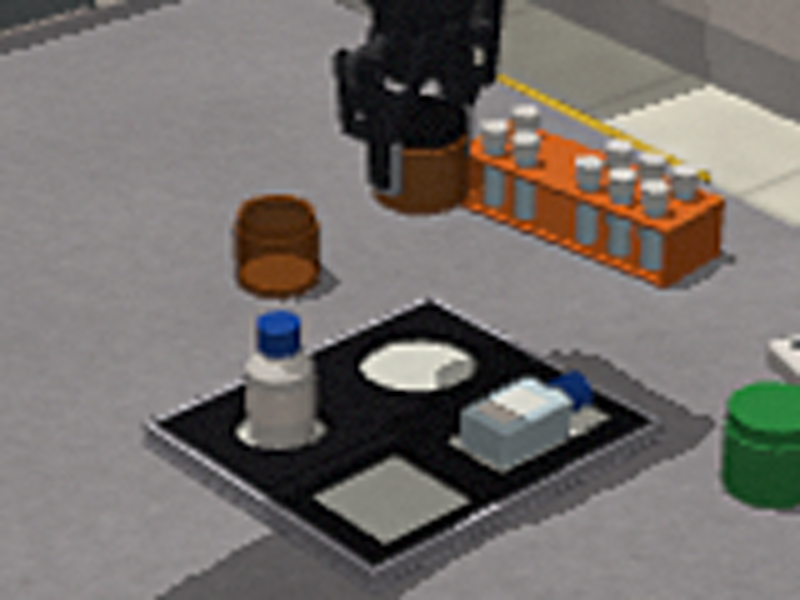

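Call:
play_rows([
  [[1,0.1,0,1,0,0,0],[1,0.1,0,3.5,0,0,0],[1,0.1,0,6.5,0,0,0],[1,0.1,0,9.5,0,0,0],[1,0.1,0,11.7,0,0,0],[1,0.1,0,12.6,0,0,0],[1,0.1,0,13.1,0,0,0],[1,0.1,0,13.4,0,0,0],[1,0.1,0,13.5,0,0,0],[1,0.1,0,13.5,0,0,0]],
])

```text
t: 26.48
tool_pos: [0.5841, 0.0716, 0.0165]
tool_rot: [2.018, 2.401, 0.004]
contact_force: [-2.1, -1.1, 4.7]
opening: 0.0612
```

```bash
python3 plan.py "(.583,.0718,.0163,10)"
python3 - <<'E'
from station import ctrl
import cv2,numpy as np
i=ctrl.get_image("side"); im=np.ascontiguousarray(i["color"][:,:,::-1])
cv2.imwrite("pics/s14.png",cv2.resize(im[120:240,220:380],None,fx=5,fy=5,interpolation=2))
E
```

```text
t 26.48 pos [0.5841 0.0716 0.0165] head 9.9 q [-0.    0.19  1.85 -0.    1.1  -0.18] open 0.0612 F [-2.1 -1.1  4.7]
(0.583, 0.0718, 0.0163, 10) -> [ 0.04 -0.11  0.02] [ 0.3  0.1 -0.1]
```

View pics/s14.png

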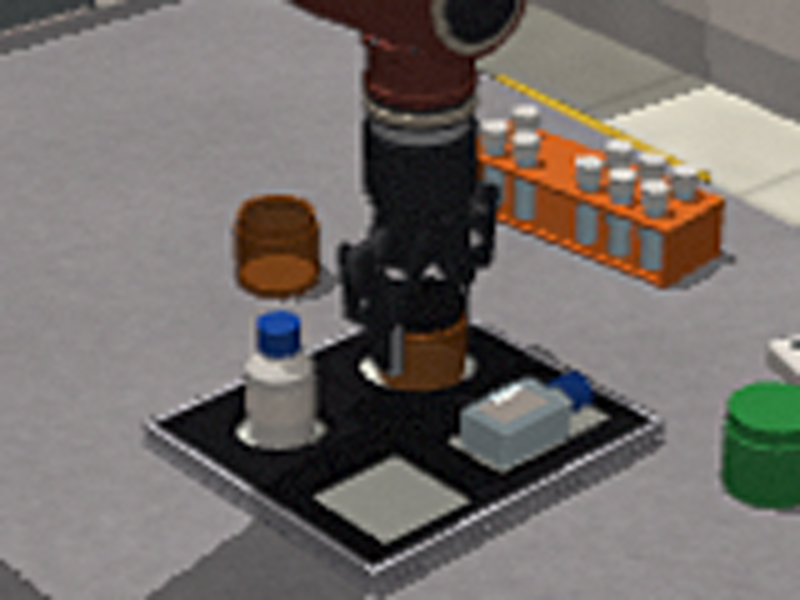

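Call:
play_rows([
  [[0.2,0,0,0,0,0,0],[-0.4,0,0,0,0,0,0],[-0.85,0,0,0,0,0,0],[-0.85,0,0,0,0,0,0],[-0.85,0,0,-0.3,0,0,0],[-0.85,0,0,-1.5,0,0,0],[-0.85,0,0,-4,0,0,0],[-0.85,0,0,-7.5,0,0,0],[-1,0,0,-11.5,0,0,0],[-1,0,0,-15.5,0,0,0],[-1,0,0,-17.5,0,0,0],[-1,0,0,-18.3,0,0,0],[-1,0,0,-18.3,0,0,0]],
])

```text
t: 28.15
tool_pos: [0.5829, 0.0719, 0.1988]
tool_rot: [2.019, 2.402, 0.003]
contact_force: [0.7, -0.5, -0.7]
opening: 0.0849
```

```bash
python3 plan.py "(.4455,-.2565,.2,-39.3)"
python3 - <<'E'
from station import ctrl
import cv2,numpy as np
i=ctrl.get_image("side"); im=np.ascontiguousarray(i["color"][:,:,::-1])
cv2.imwrite("pics/s15.png",cv2.resize(im[120:240,220:380],None,fx=5,fy=5,interpolation=2))
E
```

```text
t 28.15 pos [0.5829 0.0719 0.1988] head 9.9 q [-0.   -0.02  1.74 -0.    1.42 -0.18] open 0.0849 F [ 0.7 -0.5 -0.7]
(0.4455, -0.2565, 0.2, -39.3) -> [-29.99 -19.18  -0.14] [ 0.3  0.  49.2]
```

View pics/s15.png

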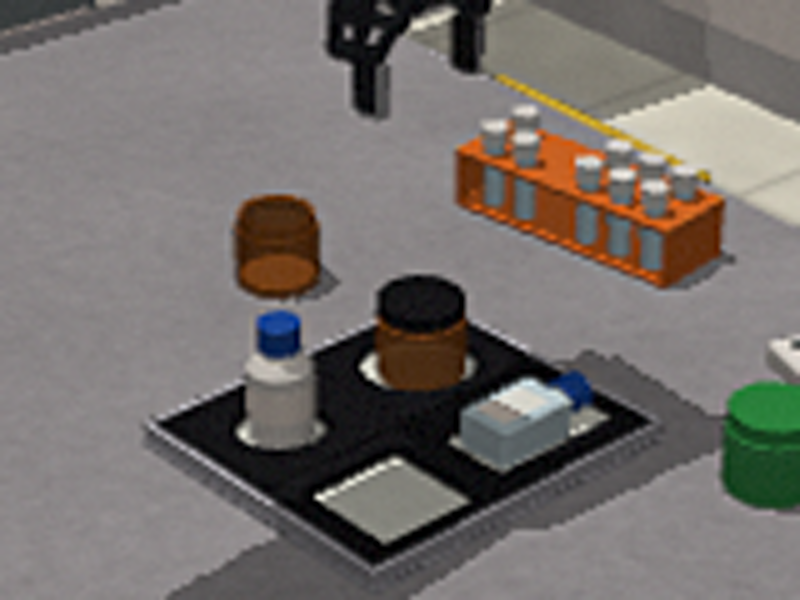

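Jar sits upright in the large pocket. Now the slide box.

Call:
play_rows([
  [[-1,-1,-0.6,0,0,0,1.5],[-1,-3,-1.9,0,0,0,5],[-1,-5.7,-3.6,0,0,0,9.5],[-1,-8.7,-5.5,0,0,0,14],[-1,-11.7,-7.5,0,0,0,19],[-1,-14.7,-9.4,0,0,0,24],[-1,-17.7,-11.3,0,0,0,29],[-1,-20.7,-13.2,0,0,0,34],[-1,-23.7,-15.1,0,0,0,39],[-1,-26.7,-17,-0.1,0,0,43.5],[-1,-28.8,-18.4,-0.1,0,0,47],[-1,-29.8,-19,-0.1,0,0,49],[-1,-30,-19.2,-0.1,0,0,49.2],[-1,-30,-19.2,-0.1,0,0,49.2]],
])

```text
t: 29.95
tool_pos: [0.4448, -0.2562, 0.1986]
tool_rot: [2.837, 1.345, 0.003]
contact_force: [0.2, -0.1, 0.2]
opening: 0.0856
```

```bash
python3 plan.py "(.4455,-.2565,.008,-39.3)"
python3 - <<'E'
from station import ctrl
from h import *
import cv2,numpy as np
i=ctrl.get_image("wrist"); im=np.ascontiguousarray(i["color"][:,:,::-1])
cv2.imwrite("pics/w16.png",im); np.savez("w16.npz",K=i["mtx"],T=i["T"])
print(proj(i["mtx"],i["T"],[(.446,-.2577,.045),(.446,-.2577,0)]))
E
```

```text
t 29.95 pos [ 0.4448 -0.2562  0.1986] head -39.3 q [-0.67 -0.2   1.91  0.    1.43  0.02] open 0.0856 F [ 0.2 -0.1  0.2]
(0.4455, -0.2565, 0.008, -39.3) -> [-0.    0.03 19.06] [ 0.1 -0.1  0. ]
[[321.28901013 189.96757756]
 [321.09302925 180.66250802]]
```

View pics/w16.png

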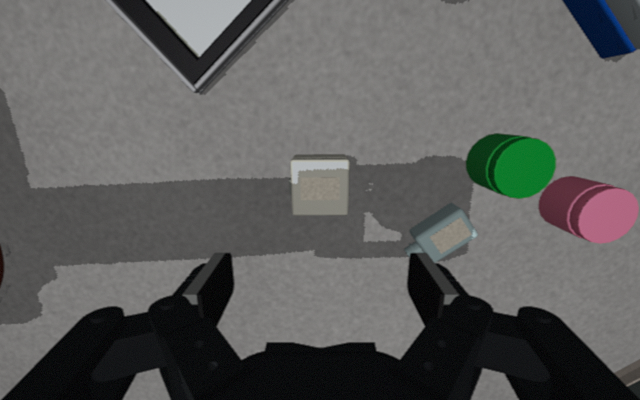

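Call:
play_rows([
  [[-1,0,0,1,0,0,0],[-1,0,0,3.5,0,0,0],[-1,0,0,7,0,0,0],[-1,0,0,10.5,0,0,0],[-1,0,0,13.5,0,0,0],[-1,0,0,16,0,0,0],[-1,0,0,18,0,0,0],[-1,0,0,19,0,0,0],[-1,0,0,19.1,0,0,0],[0,0,0,19.1,0,0,0],[1,0,0,19.1,0,0,0],[1,0,0,19.1,0,0,0],[1,0,0,19.1,0,0,0],[1,0,0,19.1,0,0,0],[1,0,0,19.1,0,0,0]],
], newtons=35)

```text
t: 31.88
tool_pos: [0.4463, -0.2568, 0.0088]
tool_rot: [2.835, 1.345, 0.005]
contact_force: [-0.0, -0.2, 6.5]
opening: 0.0594
```

```bash
python3 plan.py "(.4455,-.2565,.15,-39.3),(.4688,-.0408,.15,2.7)"
python3 - <<'E'
from station import ctrl
import cv2,numpy as np
i=ctrl.get_image("side"); im=np.ascontiguousarray(i["color"][:,:,::-1])
cv2.imwrite("pics/s17.png",cv2.resize(im[170:290,290:450],None,fx=5,fy=5,interpolation=2))
E
```

```text
t 31.88 pos [ 0.4463 -0.2568  0.0088] head -39.2 q [-0.67  0.04  2.03  0.    1.07  0.02] open 0.0594 F [-0.  -0.2  6.5]
(0.4455, -0.2565, 0.15, -39.3) -> [-1.000e-02 -2.000e-02 -1.412e+01] [ 0.3 -0.1  0.1]
(0.4688, -0.0408, 0.15, 2.7) -> [ 18.17 -11.86 -14.15] [  0.3   0.  -41.9]
```

View pics/s17.png

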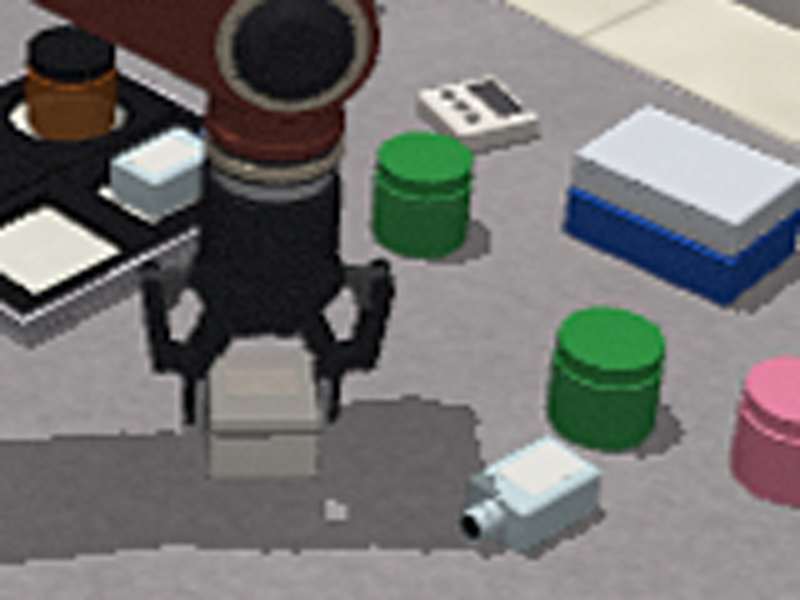

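Call:
play_rows([
  [[1,0,0,-0.5,0,0,0],[1,0,0,-2,0,0,0],[1,0,0,-5,0,0,0],[1,0,0,-8.5,0,0,0],[1,0.5,-0.3,-11.5,0,0,-1],[1,1.7,-1.1,-13.5,0,0,-4],[1,3.5,-2.3,-14.1,0,0,-8],[1,5.5,-3.6,-14.1,0,0,-13],[1,7.7,-5,-14.1,0,0,-18],[1,10,-6.5,-14.1,0,0,-23],[1,12.3,-8,-14.1,0,0,-28],[1,14.5,-9.5,-14.1,0,0,-33],[1,16.5,-10.8,-14.1,0,0,-38],[1,17.7,-11.6,-14.1,0,0,-41],[1,18.2,-11.9,-14.1,0,0,-42],[1,18.2,-11.9,-14.1,0,0,-42],[1,18.2,-11.9,-14.1,0,0,-42]],
])

```text
t: 34.05
tool_pos: [0.4687, -0.0409, 0.1495]
tool_rot: [2.165, 2.27, 0.002]
contact_force: [-0.6, -0.9, -1.2]
opening: 0.0593
```

```bash
python3 plan.py "(.4688,-.0408,.0158,2.7)"
python3 - <<'E'
from station import ctrl
from h import *
import cv2,numpy as np
i=ctrl.get_image("wrist"); im=np.ascontiguousarray(i["color"][:,:,::-1])
cv2.imwrite("pics/w18.png",im); np.savez("w18.npz",K=i["mtx"],T=i["T"])
print(proj(i["mtx"],i["T"],[(.4693,-.0424,.007)]))
i=ctrl.get_image("side"); im=np.ascontiguousarray(i["color"][:,:,::-1])
cv2.imwrite("pics/s18.png",cv2.resize(im[120:240,220:380],None,fx=5,fy=5,interpolation=2))
E
```

```text
t 34.05 pos [ 0.4687 -0.0409  0.1495] head 2.7 q [-0.24 -0.27  2.05 -0.    1.36 -0.29] open 0.0593 F [-0.6 -0.9 -1.2]
(0.4688, -0.0408, 0.0158, 2.7) -> [ 0.04 -0.04 13.37] [ 0.2  0.1 -0. ]
[[319.11332788 192.792162  ]]
```

View pics/w18.png

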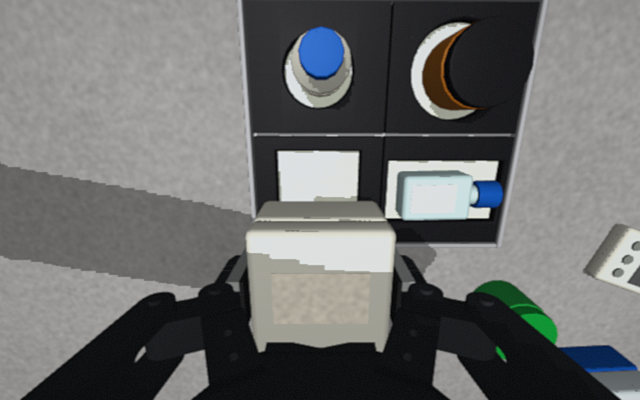

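View pics/s18.png

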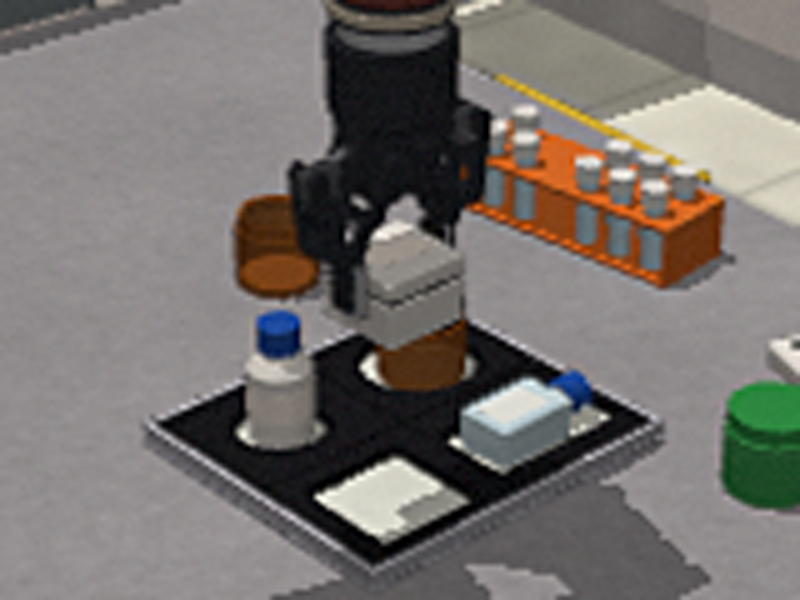

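Call:
play_rows([
  [[1,0,0,1,0,0,0],[1,0,0,3.5,0,0,0],[1,0,0,6.5,0,0,0],[1,0,0,9,0,0,0],[1,0,0,11.2,0,0,0],[1,0,0,12.3,0,0,0],[1,0,0,12.9,0,0,0],[1,0,0,13.3,0,0,0],[1,0,0,13.4,0,0,0],[1,0,0,13.4,0,0,0]],
])

```text
t: 35.4
tool_pos: [0.4697, -0.0412, 0.0161]
tool_rot: [2.165, 2.269, 0.003]
contact_force: [-0.3, 1.1, -0.9]
opening: 0.0597
```

```bash
python3 plan.py "(.4688,-.0408,.0158,2.7)"
python3 - <<'E'
from station import ctrl
import cv2,numpy as np
i=ctrl.get_image("side"); im=np.ascontiguousarray(i["color"][:,:,::-1])
cv2.imwrite("pics/s19.png",cv2.resize(im[120:240,220:380],None,fx=5,fy=5,interpolation=2))
E
```

```text
t 35.4 pos [ 0.4697 -0.0412  0.0161] head 2.7 q [-0.24 -0.07  2.13 -0.    1.08 -0.29] open 0.0597 F [-0.3  1.1 -0.9]
(0.4688, -0.0408, 0.0158, 2.7) -> [ 0.05 -0.09  0.02] [ 0.3  0.1 -0. ]
```

View pics/s19.png

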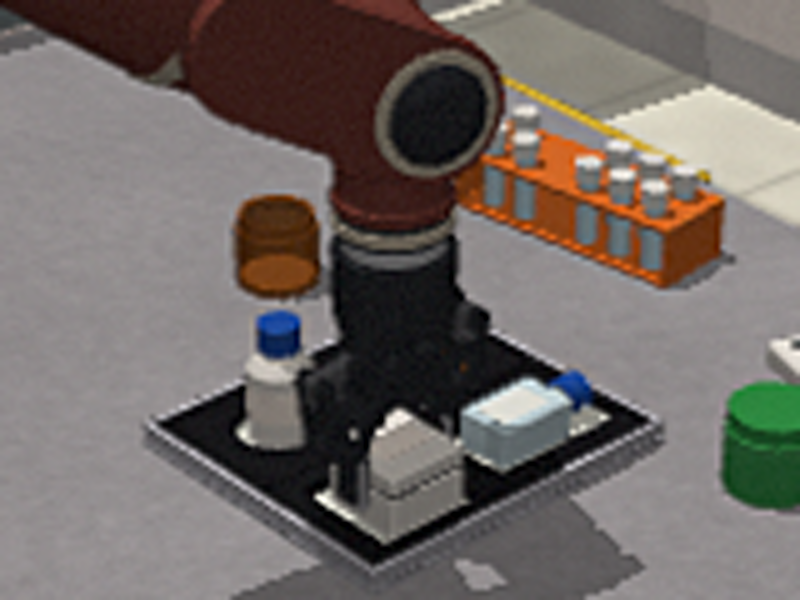

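Call:
play_rows([
  [[1,0,0,0.1,0,0,0],[1,0,0,0.2,0,0,0],[1,0,0,0.2,0,0,0]],
])

```text
t: 35.83
tool_pos: [0.47, -0.0413, 0.0158]
tool_rot: [2.165, 2.27, 0.002]
contact_force: [-6.4, 0.5, 11.2]
opening: 0.0596
```

Run:
```python
from h import *
def im(p): return ((proj(*CAM["side"],p)-[220,120]+.5)*5-.5).round(0)
c,s=np.cos(.0468),np.sin(.0468)
def rc(cx,cy,h,z): return [(cx+c*a*h-s*b*h,cy+s*a*h+c*b*h,z) for a,b in((-1,-1),(1,-1),(1,1),(-1,1))]
print("rim",im(rc(.4690,-.0415,.039,.017)).tolist());print("top of box",im(rc(.4697,-.0412,.03,.052)).tolist());print("base",im(rc(.4697,-.0412,.03,.007)).tolist())
```

```text
rim [[387.0, 542.0], [481.0, 493.0], [396.0, 443.0], [302.0, 489.0]]
top of box [[388.0, 481.0], [461.0, 445.0], [395.0, 406.0], [323.0, 441.0]]
base [[389.0, 543.0], [460.0, 506.0], [395.0, 466.0], [324.0, 502.0]]
```

Call:
play_rows([
  [[1,0,0,-0.05,0,0,0],[0.2,0,0,-0.05,0,0,0],[-0.4,0,0,-0.05,0,0,0],[-0.75,0,0,-0.05,0,0,0],[-0.75,0,0,-0.05,0,0,0],[-0.75,0,0,-0.4,0,0,0],[-0.75,0,0,-1.5,0,0,0],[-0.75,0,0,-4,0,0,0],[-0.75,0,0,-7.5,0,0,0],[-1,0,0,-11.5,0,0,0],[-1,0,0,-15.5,0,0,0],[-1,-1,0,-19,0,0,0],[-1,-3,0,-20,0,0,0],[-1,-5.5,0,-20,0,0,0],[-1,-7,0,-20,0,0,0],[-1,-7.5,0,-20,0,0,0],[-1,-7.5,0,-20,0,0,0]],
])

```text
t: 37.95
tool_pos: [0.4725, -0.1156, 0.2158]
tool_rot: [2.166, 2.27, 0.002]
contact_force: [0.1, -1.2, 0.8]
opening: 0.0849
```

```bash
python3 plan.py "(.4688,-.0408,.0158,2.7)"
python3 - <<'E'
from station import ctrl
import cv2,numpy as np
for n,x,y in (("side",220,120),("scene",235,90),("wrist",0,0)):
    i=ctrl.get_image(n); im=np.ascontiguousarray(i["color"][:,:,::-1])
    if n!="wrist":
        cv2.imwrite(f"pics/{n}20f.png",im); im=cv2.resize(im[y:y+120,x:x+160],None,fx=5,fy=5,interpolation=2)
    else: np.savez("w20.npz",K=i["mtx"],T=i["T"])
    cv2.imwrite(f"pics/{n}20.png",im)
E
```

```text
t 37.95 pos [ 0.4725 -0.1156  0.2158] head 2.7 q [-0.39 -0.28  1.95 -0.    1.47 -0.44] open 0.0849 F [ 0.1 -1.2  0.8]
(0.4688, -0.0408, 0.0158, 2.7) -> [ 7.53 -0.09 19.98] [ 0.2  0.1 -0. ]
```

View pics/side20.png

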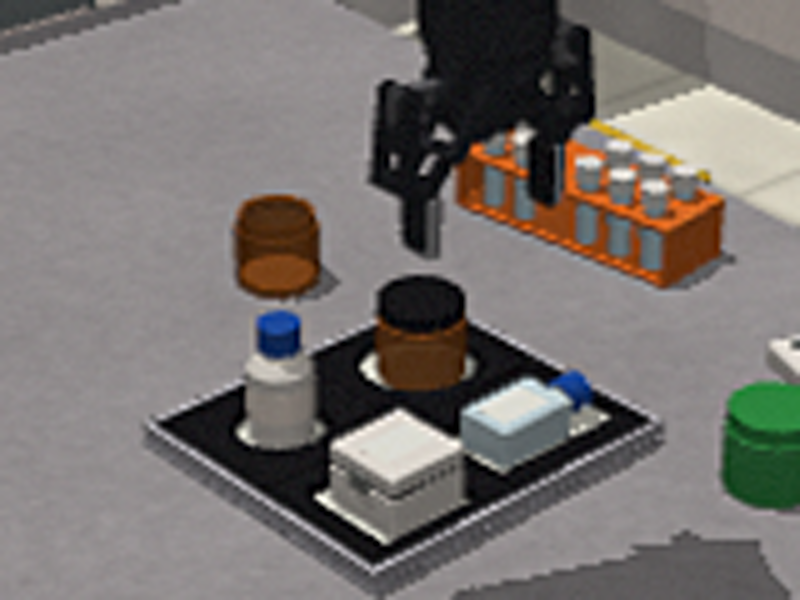

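View pics/scene20.png

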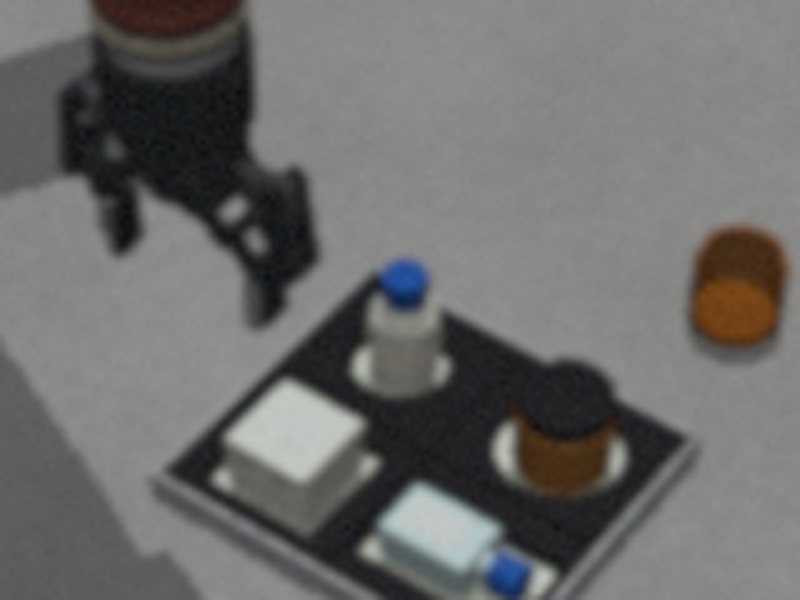

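View pics/wrist20.png

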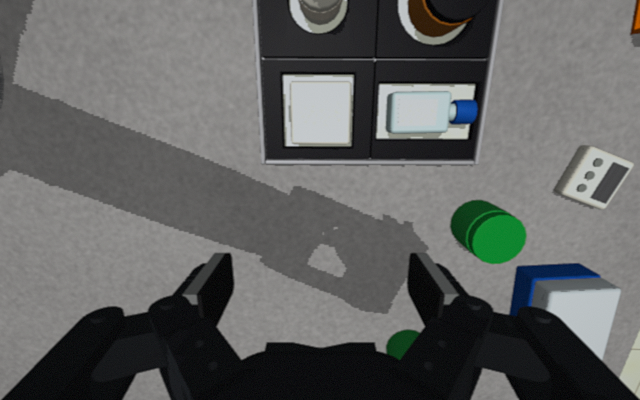

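Run:
```python
import cv2,numpy as np
for n,b in (("scene",[(195,250,240,290),(368,130,398,165)]),("side",[(375,250,420,285),(260,150,290,185)])):
    a=cv2.imread(f"pics/{n}0.png");c=cv2.imread(f"pics/{n}20f.png")
    for x0,y0,x1,y1 in b:
        t=cv2.cvtColor(a[y0:y1,x0:x1],6).astype(np.float32);u=cv2.cvtColor(c[y0:y1,x0:x1],6).astype(np.float32)
        print(n,cv2.phaseCorrelate(t,u),np.abs(t-u).mean())
from station import ctrl
ctrl.finish_job(); print(ctrl.get_obs()["t"])
```

```text
scene ((0.5241822803573726, 0.0591383078561023), 1.031377648777432) 4.9772224
scene ((-0.0992567258379431, -0.2720150469200959), 0.8781120697657268) 3.9533334
side ((0.487835080599897, 0.026924605898493326), 1.0184490192083664) 8.735873
side ((-0.09325589562558356, -0.13171732972453043), 0.9037202216960766) 8.080953
the job is handed in; nothing more can be done
the job is handed in; nothing more can be done
```

I put the capped flask, the bottle, the lidded jar and the slide box each into its own nest, let go of them all, and handed the job in at about 38 s of robot time. The hand-in gave no verdict.

- **Placement:** the last pictures from all three cameras show the four things upright (the flask flat) and inside their pockets, with the gripper open and clear above. The flask lies along its pocket, about centred by eye.
- **Floor contact:** while lowering, the force showed contact of about 5 N for the bottle and jar, and 11 N for the box. For the flask I saw no clear contact; it was let go at most about 1 mm above the floor, judging by the heights.
- **Things left alone:** the image check put the shift of the open flask and the open jar at 0.5 pixel or less, which is about 1–2 mm. The robot did not touch them.
- **Disagreement:** the wrist camera placed things about 4 mm further in +y than the other two cameras did. I aimed between the two readings, and the pockets leave about 8–9 mm of slack.

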